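Clear the jammed sample pot and feed the row to the sensor

ROBOT

A 7-joint arm with a two-finger parallel gripper is mounted at the origin on the work surface. World frame = base frame: x ahead of the robot, y to its left, z up, the work surface at z = 0. Lengths are in m, angles in rad, forces in N, time in s.
With the tool pointing down it reaches from about 0.4 to 0.85 m from the base axis. Payload 10.4 kg.
Tool frame: the origin (TCP) lies at the very end of the fingers, on their centre line; the grasp point (between the pads) lies 19 mm behind it; z points along the fingers, x is the direction in which the jaws open and shut, and the axes are right-handed (so a half turn about z gives the same grasp; the last joint's range is limited). The gripper opens to 87 mm and grips with 3 to 60 N. Pads are 19 mm wide; open, the fingers measure 117 mm over their backs; the gripper's body (75 mm by 190 mm) begins 51 mm behind the grasp point.
Start: joints at [-0.023, 0.332, -0.065, 1.46, 0.022, 1.35, -0.088], TCP at [0.625, 0, 0.223] pointing down, gripper open.
Joint ranges: [-2.6, 2.6], [-0.5, 2.12], [-1.47, 1.34], [0.16, 2.42], [-1.27, 4.41], [0.06, 2.06], [-2.6, 2.6]. Speed limits (rad/s): [2.22, 2.22, 2.79, 2.79, 3.14, 3.14, 3.14].

INTERFACE

Orientations are given as a unit quaternion [w, x, y, z].
In Python, from bench import read_state, get_image, camera_model, sign_off gives the robot as it stands.
- The arm moves only by the shell command python3 -m crank 'ROWS' [FORCE]. ROWS is JSON, a list that holds one entry, the list of rows, each a list of 7 numbers: the turn, a rotation vector about the tool's x, y, z in degrees, then the shift along the tool's x, y, z in mm, then the opening, from -1 (shut) to 1 (fully open). In form: [[[rx, ry, rz, x, y, z, grip], ...]]. A call has exactly 5 rows; each row is the pose to reach, as a shift and turn from the pose commanded when the call began, along the tool's axes at that moment; what a row does not reach only later rows make up. A row lasts 1/10 s, in which the tool goes at most 50 mm and 8.59 degrees, less where a joint would pass 70% of its speed; a pose out of reach is approached as far as the arm can. A call with a gripper value outside its range is refused whole. The fingers move at their own pace and stop on an object; FORCE is the grip in N (left out, the last holds). Time passes only in rows, so rows that repeat a pose let the fingers close, or fill a call up. It gives the time, the measured TCP pose, the force and the opening at its end, in the units of the state.
- read_state(): the state, without advancing time (a new reading comes with each control period).
- get_image(name): name is "scene" or "side" or "wrist"; returns the picture (480x640x3 uint8, red, green, blue); there is no depth.
- camera_model(name): a dict with "fx", "fy", "cx", "cy" (pixels), "extrinsics" (4x4, takes a point from world to camera coordinates); the wrist camera has in their place "T_tool_cam" (4x4, takes a point from camera to tool coordinates, whose origin is the TCP and whose axes are the tool frame's). Camera axes: x right, y down, z forward; pixel columns grow to the right and rows downward; lengths in m; the calibration is good to about 2 mm. A picture is of the moment at which its call begins: read the wrist's pose just before it. camera_model takes no time and is no camera call.
- sign_off(): hands the job in, once; it reports no verdict.
The state is a dict: "time_s": time; "q": joint angles; "qd": joint speeds; "joint_efforts": joint torques, N m; "tcp_pos": TCP position; "ee_rot": TCP orientation; "contact_force": force on the tool from outside, world axes, zero at the start; "moment": the same for the moment, N m; "gripper_width": opening from 0.0 (shut) to 1.0 (fully open).
Only numpy, scipy, OpenCV 4.12 (cv2) and the standard library are available. Lean on these libraries where they do the work, as an engineer would, in place of code of your own. Each camera call takes 0.05 s, during which the arm holds its last target.

TASK

A sample pot from the side pocket has jammed the mouth of the pot feeder's lane. With the shut fingertips nudge it back into the side pocket until it is wholly clear of the lane and leave it there; then slide the pusher by its handle so that the two pots of the main row go past it up the lane and the front one presses the end stop's sprung plunger about half-way in, and let go. Be gentle and feel your way (no more than about 15 N on any pot), do not grip, lift or tip the pots, and leave everything else on the bench alone.

Things in the scene. Friction and masses are not known exactly. Their poses are not given: they have to be found in the camera images.
- feeder: Fixed pot feeder: aluminium deck 440 x 175 mm, top 12 mm above the bench, with a straight lane 49 mm wide between steel rails (6 mm thick, tops 26 mm above the bench, so the upper part of each pot is free). Origin at bench level under point mouth. x: along the lane in the direction of flow (row and pusher at -x, plunger at +x); y: across the lane into the side pocket; z up.
- mouth (a point): The feeder's deck (12 mm above the bench) on the lane's centre line at the mouth of the outlet. Two mouth posts, 12 mm across, tops 38 mm above the bench, have their centres 6 mm farther in x and 30.5 mm either side in y.
- pocket (a point): Deck level in the side pocket, at x = -25, y = 52 mm of the feeder, a good place for the jammed pot's axis. The pocket is 50 mm wide (x = -50 to 0 mm) and opens out of the lane at y = 24.5 mm. A pot is clear of the lane when its axis is beyond y = 47.5 mm.
- shoe (a joint): How far the white backing shoe behind the jammed pot has slid along the feeder's +y, m (0 to 0.038). It slides stiffly, with about 4 N, and stays where it is left. Its flat face is at y = 43 mm + this value; at its rigid end the pot's axis is at y = 58 mm.
- block_mid (a point): Sample pot, a closed glass cylinder with an aluminium screw cap, 46 mm across, 40 mm high, 90 g; this point is on its axis half-way up, 20 mm above its underside. This one is jammed in the mouth: at first at about x = -22, y = +18 mm of the feeder, wedged between lead pot, mouth post and backing shoe. Free on its -y side. The post stands about 1 mm in its way back: if it binds, ease off and draw it a little towards -x.
- lead_mid (a point): Sample pot, a closed glass cylinder with an aluminium screw cap, 46 mm across, 40 mm high, 90 g; this point is on its axis half-way up, 20 mm above its underside. Front pot of the main row, in the lane, at first at about x = -66, y = 0 mm of the feeder.
- second_mid (a point): Sample pot, a closed glass cylinder with an aluminium screw cap, 46 mm across, 40 mm high, 90 g; this point is on its axis half-way up, 20 mm above its underside. Second pot of the main row, behind the lead pot, at first at about x = -113 mm of the feeder.
- pusher_handle (a point): Middle of the pusher's black upright handle, a plate 14 mm thick along the feeder's x, 40 mm wide along its y and 62 mm high, spanning 34 to 96 mm above the bench; this point is 65 mm above the bench. The pusher's flat nose is 50 mm ahead of this point along the feeder's +x, behind the second pot, its block reaches 30 mm behind this point and its top is 34 mm above the bench.
- pusher (a joint): How far the pusher has slid along the feeder's +x, m (0 to 0.16; 0 is fully back). It slides stiffly, with about 6 N, has no spring and stays where it is left, also against the plunger's spring.
- plunger (a joint): How far the end stop's sprung steel plunger (a 20 mm disc on the lane's centre line, 32 mm above the bench, facing the row) is pressed in, m: 0 free, 0.012 at its rigid end. It resists with 2 N at first and 4.4 N at the end. Its free face is somewhere from 60 to 85 mm along the feeder's x: the stop is clamped anew each time and not measured.
- spare_mid (a point): Sample pot, a closed glass cylinder with an aluminium screw cap, 46 mm across, 40 mm high, 90 g; this point is on its axis half-way up, 20 mm above its underside. A spare pot that stands on the deck beside the row, at about x = -155, y = 85 mm of the feeder; leave it alone.
- collar: Steel ring 42 mm across, 14 mm high, standing on the deck beside the outlet lane; origin at the centre of its underside; leave it alone.
- dish: Closed round glass dish, 63 mm across, 16 mm high, origin at the centre of its underside; leave it alone.
- beaker: Glass beaker, 70 mm across, 85 mm high, origin at the centre of its underside; leave it alone.
- tipbox: White box of pipette tips, 120 x 85 x 50 mm, origin at the centre of its underside; leave it alone.
There are look-alikes about, which are no part of the job. Leave any green look-alike of the part that bears lead_mid alone. Leave any blue look-alike of the part that bears block_mid alone.

How it is judged:
On the way, in this order (a step that is already met when the one before it is completed fails the run):
1. the jammed pot is back in the side pocket, clear of the lane, before the row has been moved up (y of block_mid in the frame of feeder above 0.0475 m and x of lead_mid in the frame of feeder below -0.03 m), for 0.2 s.
2. the row has gone up the lane and the front pot presses the plunger in (y of block_mid in the frame of feeder above 0.0475 m and y of lead_mid in the frame of feeder between -0.006 and 0.006 m and y of second_mid in the frame of feeder between -0.006 and 0.006 m and x of lead_mid in the frame of feeder above 0.02 m and value of joint plunger above 0.003 m), for 0.2 s.
At the end, for the whole second after the job is handed in: Jammed pot in the side pocket, centre over 47.5 mm from the lane's centre line; both row pots in the lane within 6 mm of that line, the lead past the mouth, the second at most 30 mm short of it, the plunger held 3 to 10.8 mm in; these pots at rest (under 10 mm/s) (all of step 2 and x of block_mid in the frame of feeder below 0.005 m and x of second_mid in the frame of feeder above -0.03 m and value of joint plunger below 0.0108 m and linear speed of each of block, lead, second below 0.01 m/s); the robot touches nothing.
It fails at once if the jammed pot is pressed by the fingers with more than 15 N (contact force between the fingers and block above 15 N).
It fails at once if the row is pushed by the pusher with more than 15 N (contact force between pusher and second above 15 N).
It fails at once if the fingers press a pot of the row with more than 15 N (contact force between the fingers and lead above 15 N or contact force between the fingers and second above 15 N).
It fails at once if a pot is tipped by more than about 17 degrees or lifted more than 10 mm off the deck (angle between any of block_mid, lead_mid, second_mid's own z axis and vertical above 0.3 rad or height (world z) of any of block_mid, lead_mid, second_mid above 0.042 m).
It fails at once if a bystander is moved by more than 15 mm (distance of any of spare_mid, collar, dish, beaker, tipbox from where it was at the start of the episode above 0.015 m).
It also fails if it takes over 67 s, if anything falls off the work surface, if the arm or the gripper's body presses on something with over 40 N, if the wrist force passes 120 N, or if a joint passes its speed limit or range.

## Working session

There is one attempt and no reset: what is moved stays moved. The work goes in short steps, Python scripts to look and compute and a shell command to move; the robot and the scene stay as the last step left them, time stands still between calls to the robot, and variables do not carry over. Pictures are saved under pics/ and viewed, and the job is handed in when it is done.

```bash
ls; mkdir -p pics
python3 - <<'E'
from bench import *
import cv2,numpy as np
np.set_printoptions(precision=4,suppress=True)
s=read_state();print(s)
for n in ("scene","side","wrist"):
    cv2.imwrite(f"pics/{n}0.png",get_image(n)[:,:,::-1]); print(n,camera_model(n))
E
```

```text
pics
{'time_s': 0.0, 'q': array([-0.0226,  0.3329, -0.0647,  1.4609,  0.0216,  1.3499, -0.0885]), 'qd': array([ 0.0002, -0.0005, -0.001 , -0.0004,  0.0001, -0.0001, -0.0003]), 'joint_efforts': array([ -0.0001, -62.3246,   0.0244, -38.9891,  -0.0614,   0.0398,
         0.0002]), 'tcp_pos': array([0.6246, 0.    , 0.2218]), 'ee_rot': array([ 0.    ,  1.    ,  0.    , -0.0007]), 'contact_force': array([ 0.6388,  0.4833, -0.1527]), 'moment': array([ 0.0032,  0.0115, -0.0064]), 'gripper_width': 0.9989692916085195}
scene {'fx': 471.8661657453497, 'fy': 471.8661657453497, 'cx': 315.7672030347315, 'cy': 235.11146497730417, 'extrinsics': array([[ 0.6408,  0.7677, -0.0073, -0.3937],
       [ 0.4917, -0.4177, -0.7641, -0.1928],
       [-0.5897,  0.486 , -0.6451,  1.292 ],
       [ 0.    ,  0.    ,  0.    ,  1.    ]])}
side {'fx': 435.7353770997949, 'fy': 435.7353770997949, 'cx': 316.2508418069218, 'cy': 239.4271665117502, 'extrinsics': array([[-0.7337, -0.6795, -0.0043,  0.4294],
       [-0.3306,  0.3625, -0.8713,  0.2274],
       [ 0.5936, -0.6379, -0.4906,  0.6873],
       [ 0.    ,  0.    ,  0.    ,  1.    ]])}
wrist {'fx': 396.59649031149115, 'fy': 396.59649031149115, 'cx': 322.7234567065701, 'cy': 242.97694037952715, 'T_tool_cam': array([[ 1.    ,  0.0002, -0.0002,  0.0004],
       [-0.0002,  0.9685,  0.2489, -0.0666],
       [ 0.0002, -0.2489,  0.9685, -0.1623],
       [ 0.    ,  0.    ,  0.    ,  1.    ]])}
```

View pics/scene0.png

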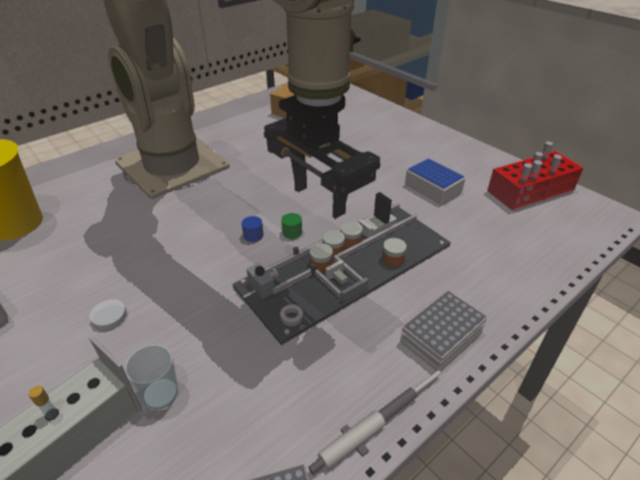

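View pics/side0.png

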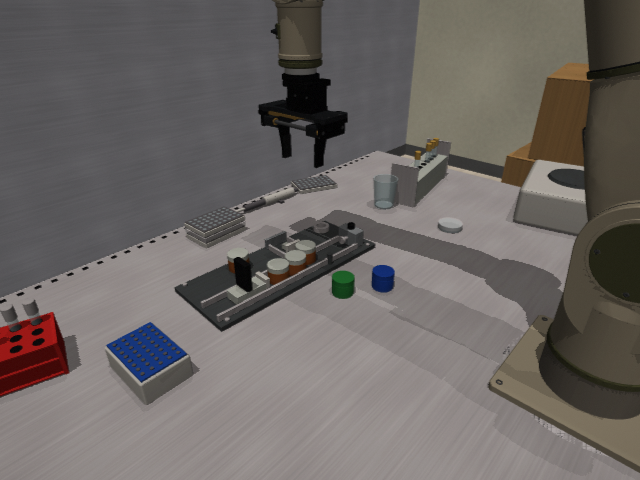

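View pics/wrist0.png

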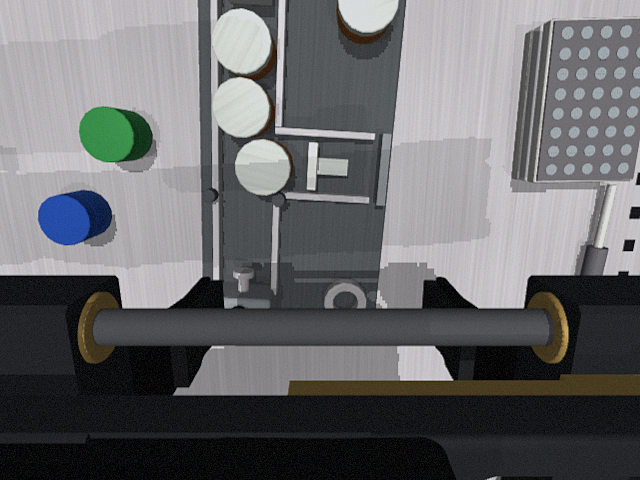

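```bash
cat > h.py <<'E'
from bench import *
import cv2,numpy as np
from scipy.spatial.transform import Rotation as R
np.set_printoptions(precision=4,suppress=True)
def cam(n,s=None):
    m=camera_model(n)
    if n=="wrist":
        w,x,y,z=s["ee_rot"];T=np.eye(4);T[:3,:3]=R.from_quat([x,y,z,w]).as_matrix();T[:3,3]=s["tcp_pos"]
        E=T@m["T_tool_cam"]
    else: E=np.linalg.inv(m["extrinsics"])
    return m,E
def ray(n,u,v,z,s=None):
    m,E=cam(n,s); d=E[:3,:3]@np.array([(u-m["cx"])/m["fx"],(v-m["cy"])/m["fy"],1]); o=E[:3,3]
    return o+d*(z-o[2])/d[2]
def proj(n,p,s=None):
    m,E=cam(n,s); c=np.linalg.inv(E)@np.append(p,1); return np.array([m["fx"]*c[0]/c[2]+m["cx"],m["fy"]*c[1]/c[2]+m["cy"]])
E
python3 - <<'E'
from h import *
s=read_state(); im=cv2.imread("pics/wrist0.png")
c=im[0:290,190:410]; cv2.imwrite("pics/c0.png",cv2.resize(c,None,fx=2.7,fy=2.05,interpolation=cv2.INTER_CUBIC)[:600])
hsv=cv2.cvtColor(im,cv2.COLOR_BGR2HSV); 
print([hsv[p[1],p[0]] for p in [(263,167),(242,107),(243,42),(330,165),(280,100),(600,230)]])
def lids(lo):
    pass
hh=hsv.astype(int)
m=((hh[...,2]>150)&(hh[...,0]>20)&(hh[...,0]<90)&(hh[...,1]>5)).astype(np.uint8)*255
m=cv2.morphologyEx(m,cv2.MORPH_OPEN,np.ones((7,7)))
for c in cv2.findContours(m,0,2)[0]:
    if cv2.contourArea(c)>800:
        e=cv2.fitEllipse(cv2.convexHull(c)); print(e, ray("wrist",*e[0],0.052,s))
for nm,u,v,z in [("post",211.5,195,.038),("post",279,200,.038)]: print(nm,ray("wrist",u,v,z,s))
E
```

```text
[array([ 60,   6, 185], dtype=uint8), array([ 45,   7, 219], dtype=uint8), array([ 51,   8, 218], dtype=uint8), array([ 60,   4, 185], dtype=uint8), array([165,   5, 204], dtype=uint8), array([ 30,   4, 179], dtype=uint8)]
post [0.5276 0.0209 0.038 ]
post [0.5865 0.0165 0.038 ]
```

View pics/c0.png

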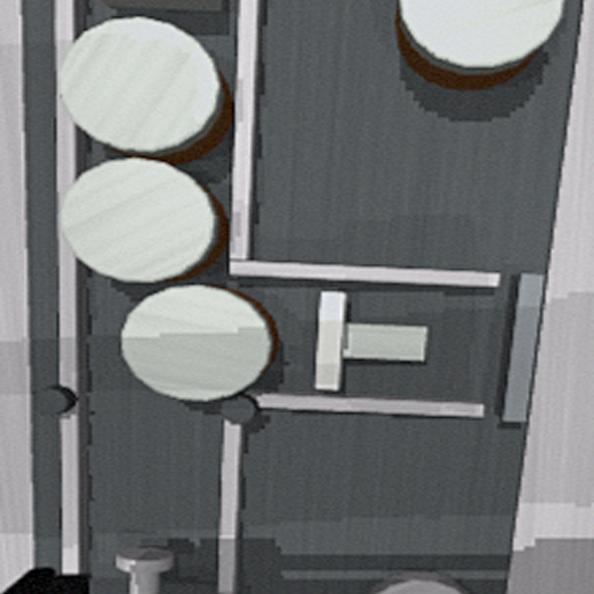

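Run:
```python
from h import *
s=read_state()
f=lambda u,v,z:ray("wrist",190+u/2.7,v/2.05,z,s)
P={}
for nm,u,v,z in [("postL",63,398,.038),("postR",240,408,.038),("block",197,342,.052),("lead",138.5,220,.052),("second",140,85,.052),
 ("railL0 inner",76,10,.026),("railL1 inner",78,540,.026),("railRi0",237,20,.026),("railRi1",231,265,.026),("railRi2 ",219,590,.026),("plunger",145,550,.042),("pocket",255,272,.026),("pocket2",498,283,.026),("shoe face",318,340,.04),]:
    P[nm]=f(u,v,z);print(nm,P[nm])
d=P["lead"]-P["second"];print(np.degrees(np.arctan2(d[0],-d[1])))
d=P["railL1 inner"]-P["railL0 inner"];print(np.degrees(np.arctan2(d[0],-d[1])))
d=P["railRi2 "]-P["railRi0"];print(np.degrees(np.arctan2(d[0],-d[1])))
d=P["postR"]-P["postL"];print(np.degrees(np.arctan2(d[1],d[0])))
d=P["pocket2"]-P["pocket"];print(np.degrees(np.arctan2(d[1],d[0])))
```

```text
postL [0.5293 0.0216 0.038 ]
postR [0.5865 0.0174 0.038 ]
block [0.5756 0.046  0.052 ]
lead [0.5601 0.0926 0.052 ]
second [0.563  0.1404 0.052 ]
railL0 inner [0.5403 0.1732 0.026 ]
railL1 inner [ 0.5267 -0.0455  0.026 ]
railRi0 [0.5884 0.1696 0.026 ]
railRi1 [0.5839 0.0765 0.026 ]
railRi2  [ 0.5753 -0.07    0.026 ]
plunger [ 0.5533 -0.0451  0.042 ]
pocket [0.5915 0.0736 0.026 ]
pocket2 [0.67   0.0691 0.026 ]
shoe face [0.6121 0.0461 0.04  ]
-3.423550432141475
-3.5630339320138247
-3.134324082078244
-4.259215876394228
-3.282534458995944
```

```bash
python3 -m crank '[[[0,0,-2,-20,-10,20,-1],[0,0,-4,-45,-22,45,-1],[0,0,-7,-70,-35,70,-1],[0,0,-8.6,-91,-45,90,-1],[0,0,-8.6,-91,-45,90,-1]]]' 20
python3 - <<'E'
from h import *
s=read_state();print(s["tcp_pos"],s["ee_rot"],s["gripper_width"],s["contact_force"],s["time_s"])
cv2.imwrite("pics/w1.png",get_image("wrist")[:,:,::-1])
cv2.imwrite("pics/s1.png",get_image("side")[:,:,::-1])
E
```

```text
time_s: 0.65
tcp_pos: [0.53, 0.0464, 0.1296]
ee_rot: [-0.0, 0.997, 0.077, -0.003]
contact_force: [-1.2, 0.2, 0.3]
gripper_width: 0.631
[0.53   0.0464 0.1296] [-0.0001  0.9971  0.0767 -0.003 ] 0.6311491985518963 [-1.2414  0.2201  0.2722] 0.65
```

View pics/w1.png

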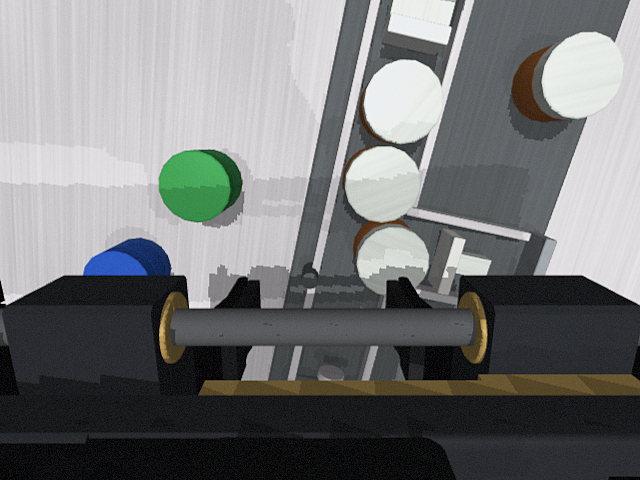

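View pics/s1.png

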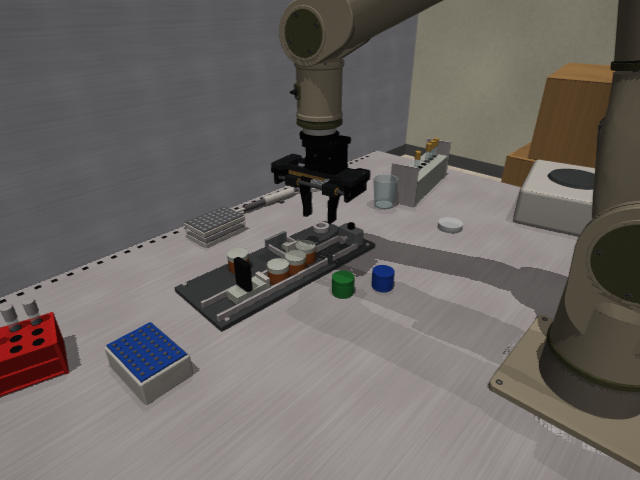

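```bash
python3 -m crank '[[[0,0,0,0,0,0,-1],[0,0,0,0,0,0,-1],[0,0,0,0,0,0,-1],[0,0,0,0,0,0,-1],[0,0,0,0,0,0,-1]]]'
python3 - <<'E'
from h import *
s=read_state()
for n,u,v,z in [("lead",382,183.5,.052),("second",402.5,100.5,.052),("block",393,259,.052),("postL",310,268,.038),("handle top rear?",421,30,.034)]:
    print(n,ray("wrist",u,v,z,s))
im=get_image("wrist")[:,:,::-1]; cv2.imwrite("pics/w2.png",im)
a=im[0:300,300:640]
cv2.imwrite("pics/w2c.png",cv2.resize(a,None,fx=2,fy=2))
print(s["gripper_width"],s["contact_force"],s["tcp_pos"])
E
```

```text
time_s: 1.25
tcp_pos: [0.5342, 0.0449, 0.1326]
ee_rot: [-0.0, 0.997, 0.075, 0.0]
contact_force: [0.3, 0.5, 0.2]
gripper_width: 0.079
lead [0.5639 0.0914 0.052 ]
second [0.5667 0.1402 0.052 ]
block [0.5798 0.0453 0.052 ]
postL [0.5284 0.0268 0.038 ]
handle top rear? [0.5729 0.183  0.034 ]
0.07927629920667019 [0.3485 0.4871 0.2295] [0.5342 0.0449 0.1326]
```

View pics/w2.png

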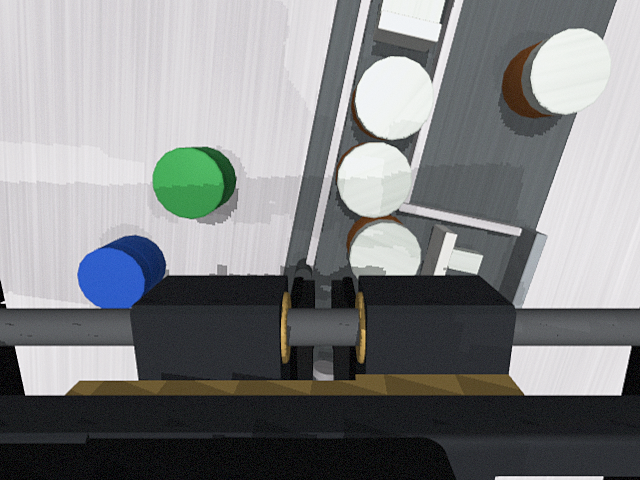

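View pics/w2c.png

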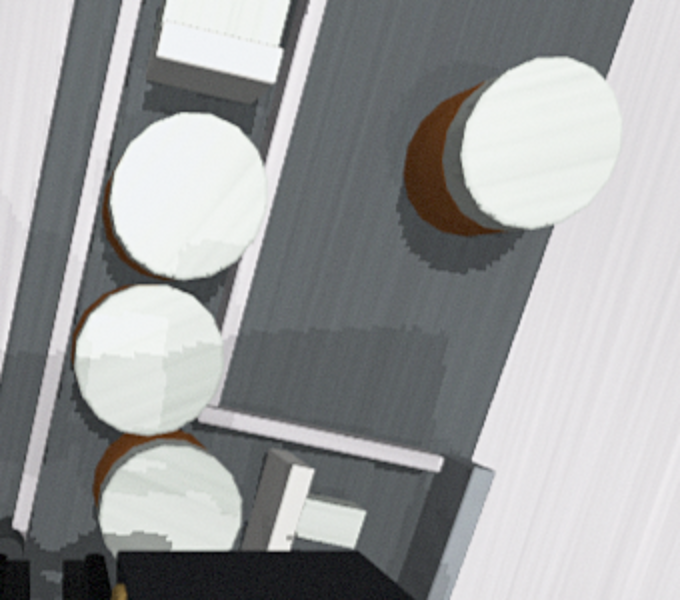

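Run:
```python
from h import *
s=read_state()
P={}
for n,u,v,z in [("lead",149,360,.052),("second",188,196,.052),("block",171,518,.052),("rL0",141,0,.026),("rL1",31,510,.026),("rR0",305,60,.026),("rR1",220,404,.026),("shoe",270,505,.04),("pusher nose top",220,92,.034)]:
    P[n]=ray("wrist",300+u/2,v/2,z,s);print(n,P[n])
for a,b in (("lead","second"),("rL1","rL0"),("rR1","rR0")):
    d=P[a]-P[b];print(np.degrees(np.arctan2(d[0],-d[1])))
for v in [(.5342,.0449)]:pass
```

```text
lead [0.5589 0.0928 0.052 ]
second [0.5615 0.1408 0.052 ]
block [0.575  0.0446 0.052 ]
rL0 [0.5406 0.1968 0.026 ]
rL1 [0.531 0.033 0.026]
rR0 [0.5934 0.1881 0.026 ]
rR1 [0.5893 0.0799 0.026 ]
shoe [0.6093 0.0507 0.04  ]
pusher nose top [0.5681 0.1735 0.034 ]
-3.106357605985397
-3.3576562756841235
-2.2065188093611736
```

```bash
python3 -m crank '[[[0,0,0,-1,0,25,-1],[0,0,0,-3,0,50,-1],[0,0,0,-3,0,75,-1],[0,0,0,-3,0,92,-1],[0,0,0,-3,0,100,-1]]]'
python3 - <<'E'
from h import *
s=read_state()
for n in ("wrist","side","scene"):
    im=get_image(n)[:,:,::-1]
    if n=="side": im=cv2.resize(im[180:340,160:400],None,fx=3,fy=3)
    if n=="scene": im=cv2.resize(im[180:350,220:470],None,fx=3,fy=3)
    cv2.imwrite(f"pics/{n}3.png",im)
print(s["gripper_width"],s["contact_force"],s["tcp_pos"])
E
```

```text
time_s: 1.8
tcp_pos: [0.5301, 0.0445, 0.031]
ee_rot: [0.0, 0.997, 0.075, -0.001]
contact_force: [-0.3, 0.6, 0.7]
gripper_width: 0.006
0.005966643352907309 [-0.3225  0.62    0.6599] [0.5301 0.0445 0.031 ]
```

View pics/wrist3.png

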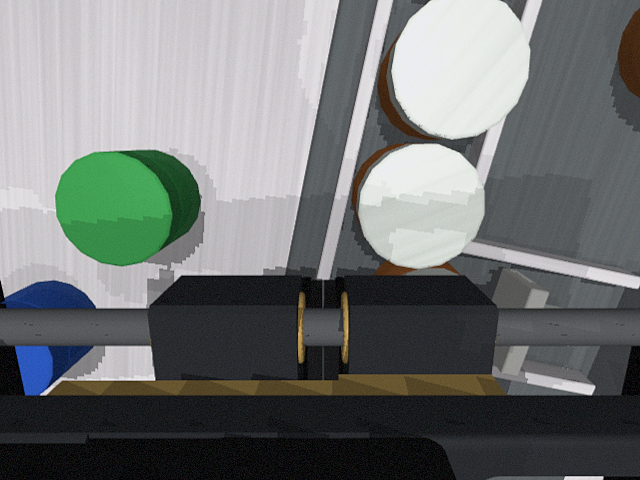

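View pics/side3.png

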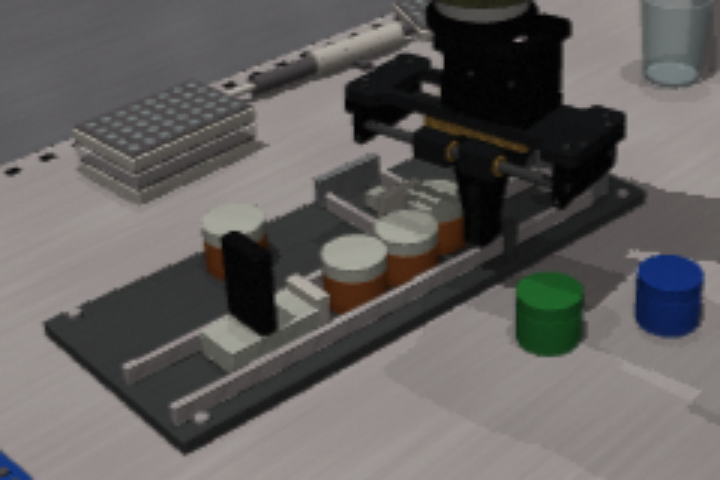

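View pics/scene3.png

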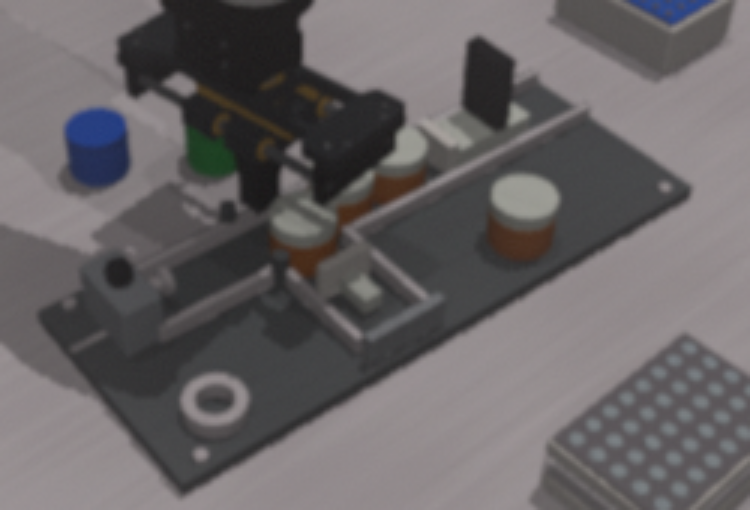

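```bash
python3 -m crank '[[[0,0,0,1,0,0,-1],[0,0,0,2,0,0,-1],[0,0,0,3,0,0,-1],[0,0,0,4,0,0,-1],[0,0,0,5,0,0,-1]]]'; python3 -m crank '[[[0,0,0,1,0,0,-1],[0,0,0,2,0,0,-1],[0,0,0,3,0,0,-1],[0,0,0,4,0,0,-1],[0,0,0,5,0,0,-1]]]'
```

```text
time_s: 2.45
tcp_pos: [0.5362, 0.0454, 0.0328]
ee_rot: [-0.0, 0.997, 0.075, 0.0]
contact_force: [-0.1, -0.3, 0.4]
gripper_width: 0.003
time_s: 2.95
tcp_pos: [0.541, 0.0461, 0.0325]
ee_rot: [-0.0, 0.997, 0.075, 0.0]
contact_force: [-1.3, 1.0, -0.8]
gripper_width: 0.003
```

```bash
python3 -m crank '[[[0,0,0,0.6,0,0,-1],[0,0,0,1.2,0,0,-1],[0,0,0,1.8,0,0,-1],[0,0,0,2.4,0,0,-1],[0,0,0,3,0,0,-1]]]'; python3 -m crank '[[[0,0,0,0.6,0,0,-1],[0,0,0,1.2,0,0,-1],[0,0,0,1.8,0,0,-1],[0,0,0,2.4,0,0,-1],[0,0,0,3,0,0,-1]]]'
```

```text
time_s: 3.45
tcp_pos: [0.5439, 0.0465, 0.0325]
ee_rot: [0.0, 0.997, 0.075, -0.0]
contact_force: [-0.9, -0.0, 0.9]
gripper_width: 0.009
time_s: 3.95
tcp_pos: [0.547, 0.0469, 0.0326]
ee_rot: [-0.0, 0.997, 0.075, 0.0]
contact_force: [-0.6, 0.6, 0.0]
gripper_width: 0.003
```

```bash
python3 -m crank '[[[0,0,0,0.6,0,0,-1],[0,0,0,1.2,0,0,-1],[0,0,0,1.8,0,0,-1],[0,0,0,2.4,0,0,-1],[0,0,0,3,0,0,-1]]]';  python3 - <<'E'
from h import *
s=read_state()
for n in ("side","scene"):
    im=get_image(n)[:,:,::-1]
    if n=="side": im=cv2.resize(im[200:310,240:380],None,fx=5,fy=5)
    if n=="scene": im=cv2.resize(im[200:320,260:400],None,fx=5,fy=5)
    cv2.imwrite(f"pics/{n}4.png",im)
E
```

```text
time_s: 4.45
tcp_pos: [0.5499, 0.0474, 0.0326]
ee_rot: [-0.0, 0.997, 0.075, 0.0]
contact_force: [-1.4, 1.1, 0.6]
gripper_width: 0.0
```

View pics/side4.png

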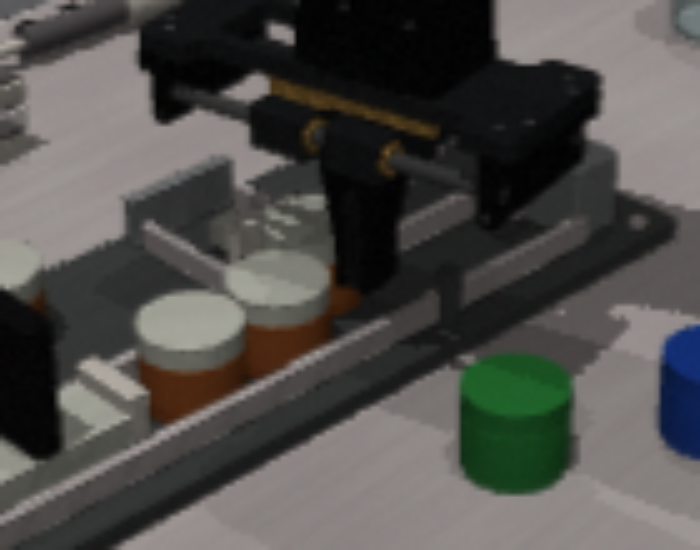

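View pics/scene4.png

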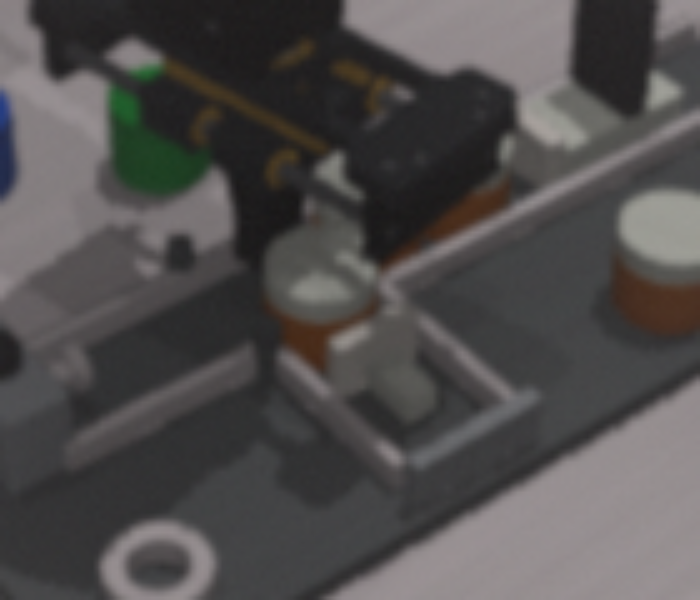

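```bash
python3 -m crank '[[[0,0,0,0.6,0,0,-1],[0,0,0,1.2,0,0,-1],[0,0,0,1.8,0,0,-1],[0,0,0,2.4,0,0,-1],[0,0,0,3,0,0,-1]]]';python3 -m crank '[[[0,0,0,0.4,0,0,-1],[0,0,0,0.8,0,0,-1],[0,0,0,1.2,0,0,-1],[0,0,0,1.6,0,0,-1],[0,0,0,2,0,0,-1]]]'
```

```text
time_s: 5.05
tcp_pos: [0.5529, 0.0479, 0.0326]
ee_rot: [0.0, 0.997, 0.075, 0.0]
contact_force: [-1.1, -0.0, 0.1]
gripper_width: 0.006
time_s: 5.55
tcp_pos: [0.5548, 0.0482, 0.0326]
ee_rot: [-0.0, 0.997, 0.075, 0.0]
contact_force: [-1.2, -0.3, 0.3]
gripper_width: 0.006
```

```bash
python3 -m crank '[[[0,0,0,0.4,0,0,-1],[0,0,0,0.8,0,0,-1],[0,0,0,1.2,0,0,-1],[0,0,0,1.6,0,0,-1],[0,0,0,2,0,0,-1]]]';python3 - <<'E'
from h import *
for n in ("side","scene"):
    im=get_image(n)[:,:,::-1]
    if n=="side": im=cv2.resize(im[200:310,240:380],None,fx=5,fy=5)
    if n=="scene": im=cv2.resize(im[200:320,260:400],None,fx=5,fy=5)
    cv2.imwrite(f"pics/{n}5.png",im)
E
```

```text
time_s: 6.05
tcp_pos: [0.556, 0.0483, 0.0325]
ee_rot: [0.0, 0.997, 0.075, -0.001]
contact_force: [-7.1, -0.7, 6.2]
gripper_width: 0.005
```

View pics/scene5.png

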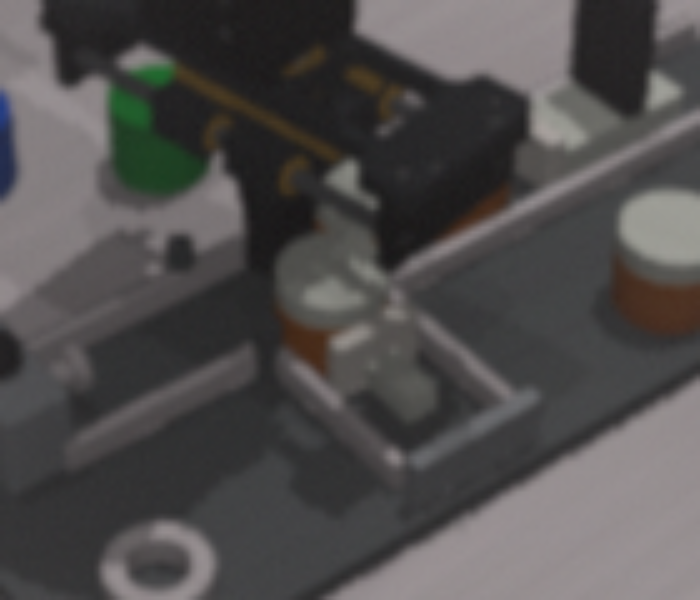

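View pics/side5.png

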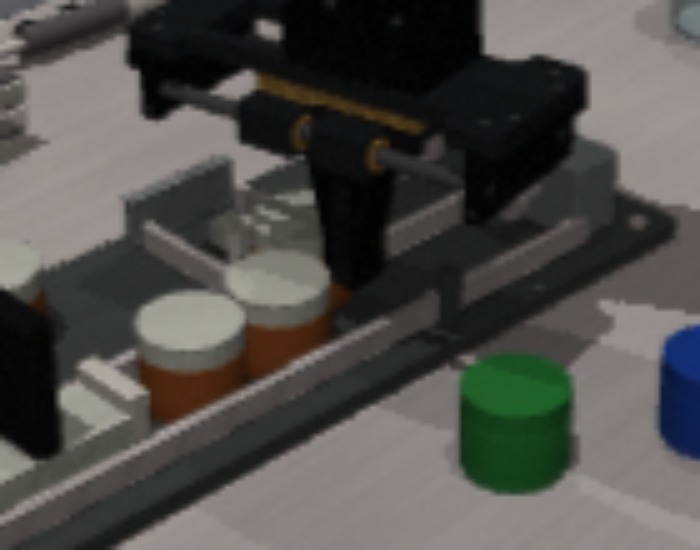

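```bash
python3 -m crank '[[[0,0,0,-1.5,0,0,-1],[0,0,0,-3,0,0,-1],[0,0,0,-3,0,3,-1],[0,0,0,-3,0,6,-1],[0,0,0,-3,0,8,-1]]]'; python3 -m crank '[[[0,0,0,0.6,0,0,-1],[0,0,0,1.2,0,0,-1],[0,0,0,1.8,0,0,-1],[0,0,0,2.4,0,0,-1],[0,0,0,2.6,0,0,-1]]]'
```

```text
time_s: 6.65
tcp_pos: [0.5538, 0.048, 0.0241]
ee_rot: [-0.0, 0.997, 0.075, -0.0]
contact_force: [-0.6, 1.1, -0.2]
gripper_width: 0.005
time_s: 7.15
tcp_pos: [0.556, 0.0484, 0.0244]
ee_rot: [0.0, 0.997, 0.075, -0.0]
contact_force: [-4.2, -1.6, 1.0]
gripper_width: 0.008
```

```bash
python3 -m crank '[[[0,0,0,0.2,-0.3,0,-1],[0,0,0,0.5,-0.6,0,-1],[0,0,0,0.8,-0.9,0,-1],[0,0,0,1.2,-1.2,0,-1],[0,0,0,1.6,-1.5,0,-1]]]'
```

```text
time_s: 7.65
tcp_pos: [0.5577, 0.0502, 0.0246]
ee_rot: [-0.0, 0.997, 0.075, 0.0]
contact_force: [-4.6, -0.8, 1.4]
gripper_width: 0.004
```

```bash
python3 -m crank '[[[0,0,0,0.4,-0.1,0,-1],[0,0,0,0.8,-0.2,0,-1],[0,0,0,1.2,-0.3,0,-1],[0,0,0,1.6,-0.4,0,-1],[0,0,0,2,-0.5,0,-1]]]';python3 -m crank '[[[0,0,0,0.4,0,0,-1],[0,0,0,0.8,0,0,-1],[0,0,0,1.2,0,0,-1],[0,0,0,1.6,0,0,-1],[0,0,0,2,0,0,-1]]]'
```

```text
time_s: 8.15
tcp_pos: [0.5597, 0.0509, 0.0246]
ee_rot: [0.0, 0.997, 0.075, 0.0]
contact_force: [-5.0, -0.1, 1.3]
gripper_width: 0.003
time_s: 8.65
tcp_pos: [0.5616, 0.0512, 0.0246]
ee_rot: [0.0, 0.997, 0.075, 0.0]
contact_force: [-4.4, -1.2, 1.7]
gripper_width: 0.006
```

```bash
for i in 1; do python3 -m crank '[[[0,0,0,0.5,0.1,0,-1],[0,0,0,1.0,0.2,0,-1],[0,0,0,1.5,0.3,0,-1],[0,0,0,2,0.4,0,-1],[0,0,0,2.5,0.5,0,-1]]]'; done; python3 -m crank '[[[0,0,0,0.6,0.1,0,-1],[0,0,0,1.2,0.2,0,-1],[0,0,0,1.8,0.3,0,-1],[0,0,0,2.4,0.4,0,-1],[0,0,0,3,0.5,0,-1]]]'
```

```text
time_s: 9.15
tcp_pos: [0.5642, 0.0511, 0.0246]
ee_rot: [-0.0, 0.997, 0.075, 0.0]
contact_force: [-4.2, 0.5, 1.2]
gripper_width: -0.001
time_s: 9.65
tcp_pos: [0.5673, 0.0511, 0.0246]
ee_rot: [-0.0, 0.997, 0.075, 0.0]
contact_force: [-4.6, -0.8, 1.7]
gripper_width: 0.006
```

```bash
python3 -m crank '[[[0,0,0,0.6,0.1,0,-1],[0,0,0,1.2,0.2,0,-1],[0,0,0,1.8,0.3,0,-1],[0,0,0,2.4,0.4,0,-1],[0,0,0,3,0.5,0,-1]]]';python3 -m crank '[[[0,0,0,0.6,0.1,0,-1],[0,0,0,1.2,0.2,0,-1],[0,0,0,1.8,0.3,0,-1],[0,0,0,2.4,0.4,0,-1],[0,0,0,3,0.5,0,-1]]]'
python3 - <<'E'
from h import *
for n in ("side","scene"):
    im=get_image(n)[:,:,::-1]
    if n=="side": im=cv2.resize(im[200:310,240:380],None,fx=5,fy=5)
    if n=="scene": im=cv2.resize(im[200:320,260:400],None,fx=5,fy=5)
    cv2.imwrite(f"pics/{n}6.png",im)
E
```

```text
time_s: 10.15
tcp_pos: [0.5703, 0.051, 0.0246]
ee_rot: [0.0, 0.997, 0.075, 0.0]
contact_force: [-5.8, -0.2, 1.5]
gripper_width: 0.005
time_s: 10.65
tcp_pos: [0.5733, 0.0509, 0.0246]
ee_rot: [0.0, 0.997, 0.075, -0.0]
contact_force: [-5.0, -0.6, 1.9]
gripper_width: 0.003
```

View pics/scene6.png

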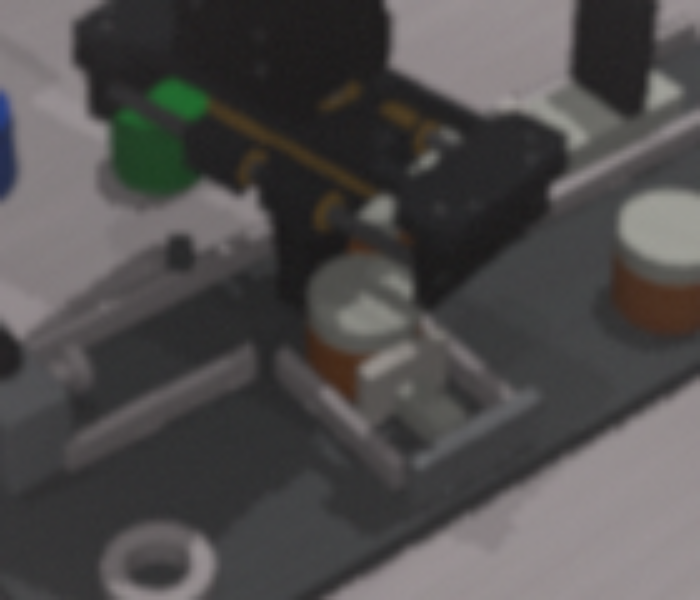

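View pics/side6.png

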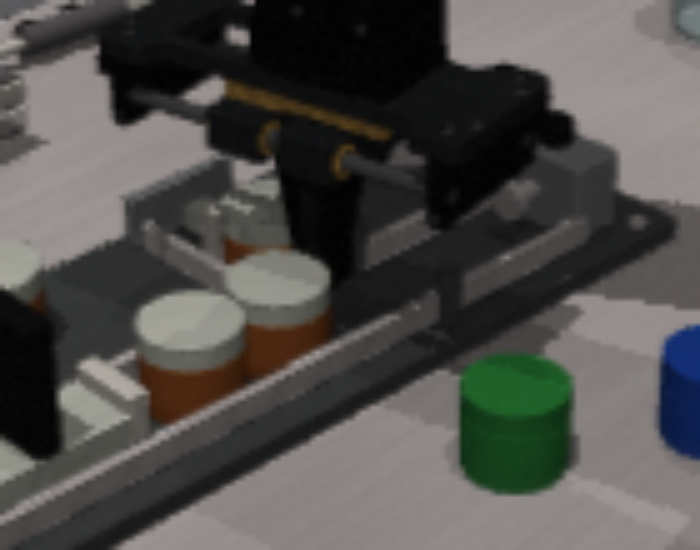

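```bash
cat >> h.py <<'E'
th=np.radians(3.3); O=np.array([.5558,.0265]); FX=np.array([-np.sin(th),-np.cos(th)]); FY=np.array([np.cos(th),-np.sin(th)])
def fd(p): d=np.asarray(p)[:2]-O; return np.round(1000*np.array([d@FX,d@FY]),1)
E
python3 - <<'E'
from h import *
print(fd(ray("scene",332.4,259.5,.052)),"before push", fd(ray("scene",260+327/5,200+276/5,.052)),fd(ray("side",240+278/5,200+280/5,.052)))
print(fd(read_state()["tcp_pos"]))
E
```

```text
[-23.4  52.6] before push [-20.1  34.5] [-72.5  -7.1]
[-25.4  16.1]
```

Run:
```python
from h import *
im=cv2.imread("pics/scene0.png")
cv2.imwrite("pics/s0c.png",cv2.resize(im[200:320,260:400],None,fx=5,fy=5))
for p in [(-22,18,.052),(-66,0,.052),(-113,0,.052),(6,30.5,.038),(6,-30.5,.038),(-25,43,.05)]:
    w=np.append(O+FX*p[0]/1e3+FY*p[1]/1e3,p[2]); q=proj("scene",w);r=proj("side",w); print(p,(q-[260,200])*5,(r-[240,200])*5)
```

```text
(-22, 18, 0.052) [305.7705 251.6883] [325.4496 217.565 ]
(-66, 0, 0.052) [364.6089 185.3487] [278.3964 268.2681]
(-113, 0, 0.052) [452.3471 141.8045] [193.8038 309.2164]
(6, 30.5, 0.038) [268.2237 323.6052] [352.2977 213.0413]
(6, -30.5, 0.038) [180.1629 241.3586] [446.5341 261.9549]
(-25, 43, 0.05) [350.0778 286.3227] [283.3077 204.0164]
```

View pics/s0c.png

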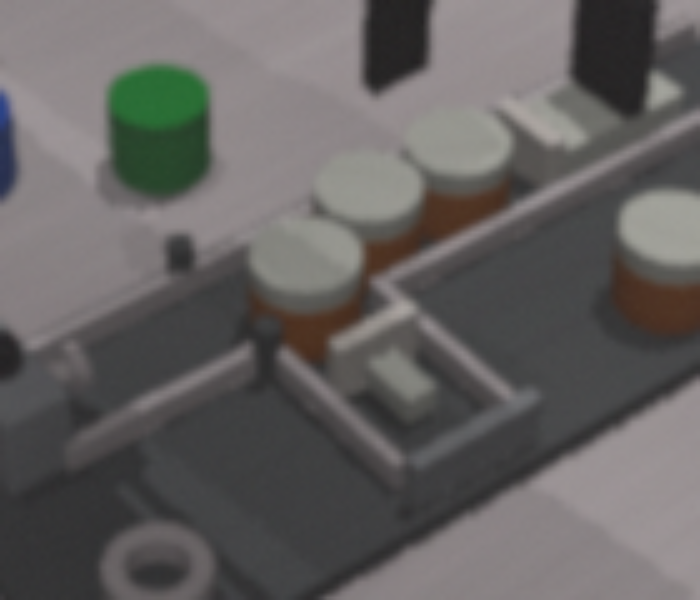

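```bash
python3 -m crank '[[[0,0,0,0.6,0.1,0,-1],[0,0,0,1.2,0.2,0,-1],[0,0,0,1.8,0.3,0,-1],[0,0,0,2.2,0.4,0,-1],[0,0,0,2.4,0.4,0,-1]]]'
python3 - <<'E'
from h import *
im=get_image("scene")[:,:,::-1]
cv2.imwrite(f"pics/scene7.png",cv2.resize(im[200:320,260:400],None,fx=5,fy=5))
E
```

```text
time_s: 11.25
tcp_pos: [0.5757, 0.0508, 0.0246]
ee_rot: [0.0, 0.997, 0.075, -0.0]
contact_force: [-5.1, -1.1, 1.8]
gripper_width: 0.005
```

View pics/scene7.png

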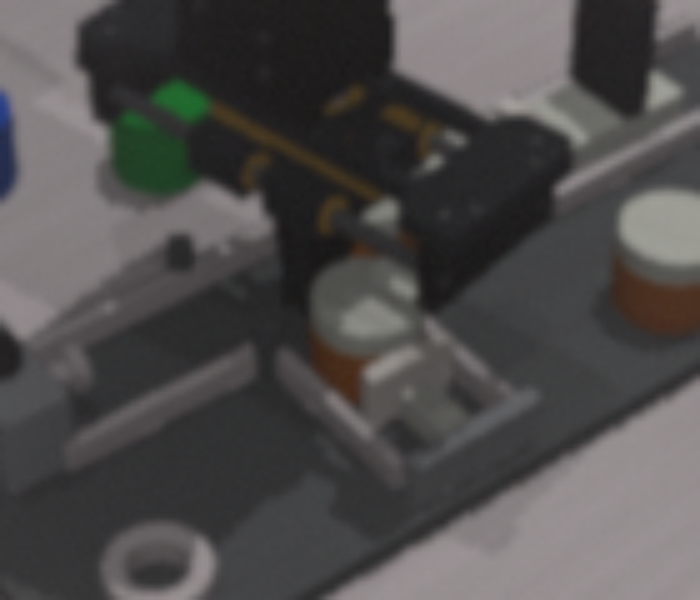

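```bash
python3 -m crank '[[[0,0,0,-2,0,0,-1],[0,0,0,-8,-1,0,-1],[0,0,0,-12,-1,-30,-1],[0,0,0,-12,-1,-65,-1],[0,0,0,-12,-1,-100,-1]]]';python3 - <<'E'
from h import *
s=read_state();print(s["tcp_pos"])
cv2.imwrite("pics/w8.png",get_image("wrist")[:,:,::-1])
im=get_image("scene")[:,:,::-1]
cv2.imwrite(f"pics/scene8.png",cv2.resize(im[200:320,260:400],None,fx=5,fy=5))
E
```

```text
time_s: 11.8
tcp_pos: [0.5636, 0.0502, 0.126]
ee_rot: [-0.0, 0.997, 0.075, 0.001]
contact_force: [0.8, -0.6, -0.3]
gripper_width: 0.002
[0.5636 0.0502 0.126 ]
```

View pics/w8.png

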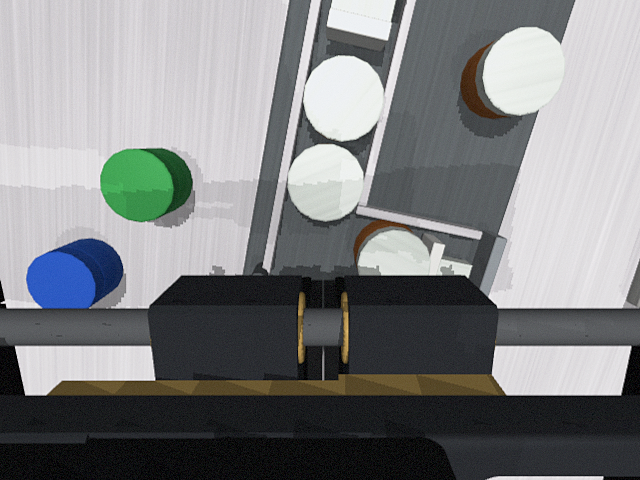

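View pics/scene8.png

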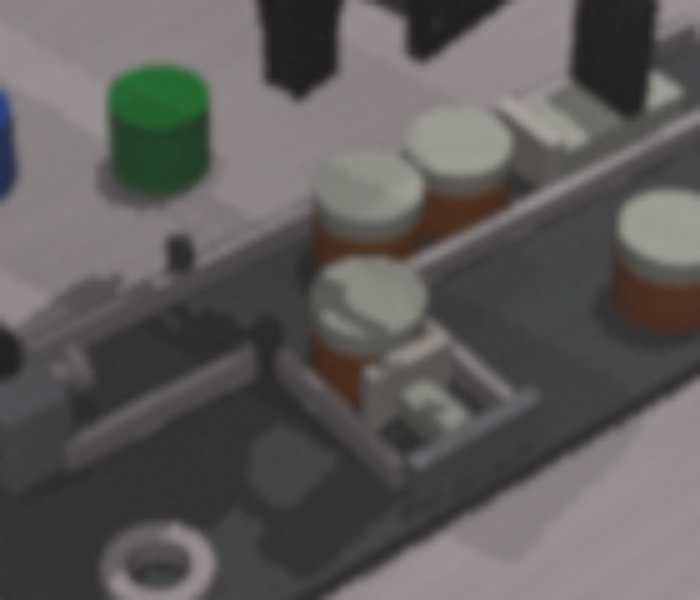

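Run:
```python
from h import *
s=read_state()
print("block",fd(ray("wrist",395,267,.052,s)),"lead",fd(ray("wrist",325.5,182.5,.052,s)),"second",fd(ray("wrist",343.5,98,.052,s)),"nose",fd(ray("wrist",358,42,.034,s)))
print("scene block",fd(ray("scene",260+368/5,200+303/5,.052)),"lead",fd(ray("scene",260+369/5,200+193/5,.052)))
print("plunger disc", fd(ray("scene",260+73/5,200+364/5,.032)))
```

```text
block [-23.6  58. ] lead [-66.8   3.5] second [-115.9    3.6] nose [-150.4    5.8]
scene block [-23.4  56.4] lead [-64.4   4.9]
plunger disc [76.9 -2.2]
```

```bash
python3 -m crank '[[[0,0,2,7,-38,0,-1],[0,0,5,15,-78,0,-1],[0,0,8,23,-120,0,-1],[0,0,11,30,-160,0,-1],[0,0,11.9,37,-197,0,-1]]]';python3 -m crank '[[[0,0,0,0,0,0,-1],[0,0,0,0,0,0,-1],[0,0,0,0,0,0,-1],[0,0,0,0,0,0,-1],[0,0,0,0,0,0,-1]]]';python3 - <<'E'
from h import *
s=read_state();print(s["tcp_pos"],fd(s["tcp_pos"]))
cv2.imwrite("pics/w9.png",get_image("wrist")[:,:,::-1])
cv2.imwrite("pics/scene9.png",cv2.resize(get_image("scene")[150:350,220:470,::-1],None,fx=3,fy=3))
cv2.imwrite("pics/side9.png",cv2.resize(get_image("side")[160:360,150:400,::-1],None,fx=3,fy=3))
E
```

```text
time_s: 12.4
tcp_pos: [0.5706, 0.2527, 0.1244]
ee_rot: [-0.0, 1.0, -0.029, 0.0]
contact_force: [0.3, -0.3, -0.3]
gripper_width: 0.009
time_s: 12.9
tcp_pos: [0.5712, 0.2493, 0.1247]
ee_rot: [0.0, 1.0, -0.03, 0.0]
contact_force: [0.3, -0.4, 0.5]
gripper_width: 0.006
[0.5712 0.2493 0.1247] [-223.3    2.5]
```

View pics/w9.png

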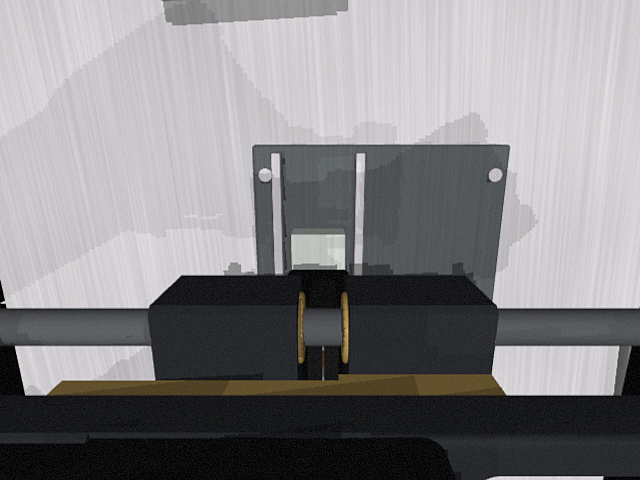

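View pics/side9.png

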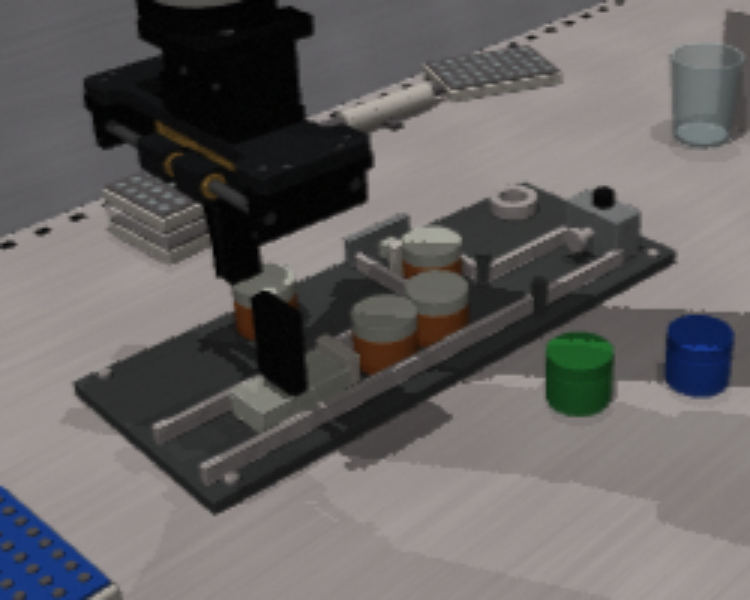

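View pics/scene9.png

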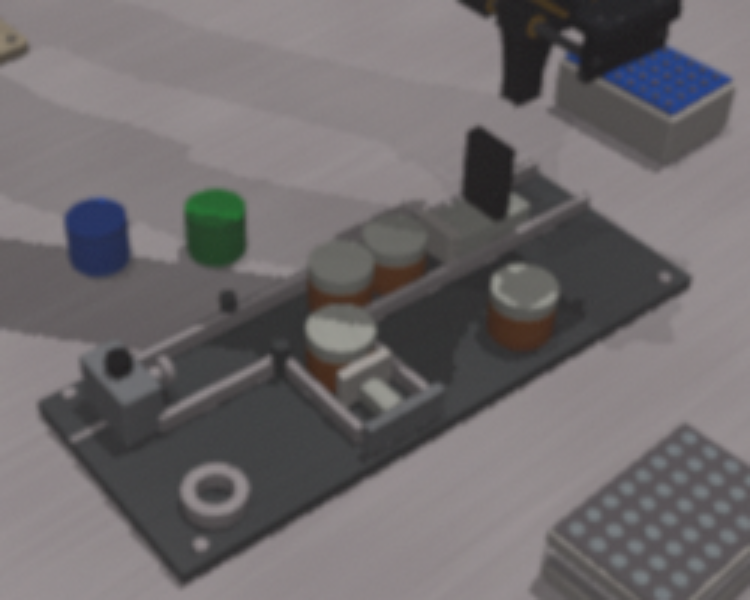

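Run:
```python
from h import *
s=read_state();print(fd(ray("wrist",318,270,.096,s)),fd(ray("wrist",318,232.5,.034,s)),fd(ray("wrist",292,272,.096,s)),fd(ray("wrist",348,272,.096,s)))
for p in [(-190,0,.096),(-204,0,.096),(-190,20,.096)]: 
    w=np.append(O+FX*p[0]/1e3+FY*p[1]/1e3,p[2]); print(((proj("side",w)-[150,160])*3),(proj("scene",w)-[220,150])*3)
```

```text
[-227.3    0.4] [-232.6   -0.3] [-226.3  -12.8] [-226.3   15.6]
[290.3914 292.3769] [477.7727 145.336 ]
[272.3905 300.4851] [492.3843 138.3784]
[272.1768 280.7981] [497.2033 158.7098]
```

```bash
python3 -m crank '[[[0,0,0,-1,-12,0,-1],[0,0,0,-2,-12,15,-1],[0,0,0,-2,-12,35,-1],[0,0,0,-2,-12,55,-1],[0,0,0,-2,-12,72,-1]]]';python3 -m crank '[[[0,0,0,0,2,0,-1],[0,0,0,0,4,0,-1],[0,0,0,0,6,0,-1],[0,0,0,0,8,0,-1],[0,0,0,0,10,0,-1]]]'
python3 - <<'E'
from h import *
s=read_state();print(s["tcp_pos"],fd(s["tcp_pos"]))
cv2.imwrite("pics/side10.png",cv2.resize(get_image("side")[160:360,150:400,::-1],None,fx=3,fy=3))
E
```

```text
time_s: 13.55
tcp_pos: [0.5685, 0.2627, 0.0502]
ee_rot: [0.0, 1.0, -0.028, -0.001]
contact_force: [0.3, -0.3, 0.5]
gripper_width: 0.005
time_s: 14.05
tcp_pos: [0.5694, 0.2525, 0.0533]
ee_rot: [-0.0, 1.0, -0.029, 0.001]
contact_force: [-0.3, -1.0, 0.2]
gripper_width: 0.007
[0.5694 0.2525 0.0533] [-226.4    0.5]
```

View pics/side10.png

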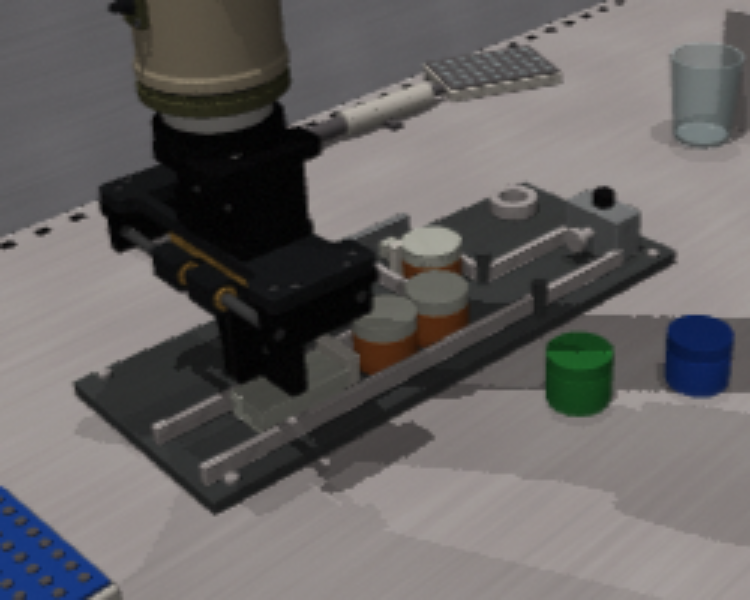

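Fingers are just behind the handle, above the pusher block; side view shows row and jammed pot as before. Feel for the handle.

```bash
python3 -m crank '[[[0,0,0,0,1,0,-1],[0,0,0,0,2,0,-1],[0,0,0,0,3,0,-1],[0,0,0,0,4,0,-1],[0,0,0,0,5,0,-1]]]';python3 -m crank '[[[0,0,0,0,1,0,-1],[0,0,0,0,2,0,-1],[0,0,0,0,3,0,-1],[0,0,0,0,4,0,-1],[0,0,0,0,5,0,-1]]]'
```

```text
time_s: 14.6
tcp_pos: [0.5687, 0.2475, 0.0526]
ee_rot: [-0.0, 1.0, -0.029, 0.0]
contact_force: [0.8, -0.9, 0.7]
gripper_width: 0.006
time_s: 15.1
tcp_pos: [0.5685, 0.2442, 0.0527]
ee_rot: [-0.001, 1.0, -0.028, 0.0]
contact_force: [2.4, 6.1, -4.7]
gripper_width: 0.002
```

```bash
python3 -m crank '[[[0,0,0,0,1,0,-1],[0,0,0,0,2,0,-1],[0,0,0,0,3,0,-1],[0,0,0,0,4,0,-1],[0,0,0,0,5,0,-1]]]';python3 -m crank '[[[0,0,0,0,1,0,-1],[0,0,0,0,2,0,-1],[0,0,0,0,3,0,-1],[0,0,0,0,4,0,-1],[0,0,0,0,5,0,-1]]]'; python3 -m crank '[[[0,0,0,0,1,0,-1],[0,0,0,0,2,0,-1],[0,0,0,0,3,0,-1],[0,0,0,0,4,0,-1],[0,0,0,0,5,0,-1]]]'
```

```text
time_s: 15.6
tcp_pos: [0.5682, 0.2393, 0.0526]
ee_rot: [-0.001, 1.0, -0.028, 0.0]
contact_force: [2.9, 6.2, -3.6]
gripper_width: 0.007
time_s: 16.1
tcp_pos: [0.5679, 0.2343, 0.0526]
ee_rot: [-0.001, 1.0, -0.028, 0.0]
contact_force: [3.7, 6.6, -3.1]
gripper_width: 0.004
time_s: 16.6
tcp_pos: [0.5676, 0.2296, 0.0527]
ee_rot: [-0.001, 1.0, -0.028, 0.001]
contact_force: [2.8, 7.3, -4.2]
gripper_width: 0.006
```

```bash
python3 -m crank '[[[0,0,0,0,2,0,-1],[0,0,0,0,4,0,-1],[0,0,0,0,6,0,-1],[0,0,0,0,8,0,-1],[0,0,0,0,10,0,-1]]]';python3 -m crank '[[[0,0,0,0,2,0,-1],[0,0,0,0,4,0,-1],[0,0,0,0,6,0,-1],[0,0,0,0,8,0,-1],[0,0,0,0,10,0,-1]]]';python3 - <<'E'
from h import *
s=read_state();print(s["tcp_pos"],fd(s["tcp_pos"]))
cv2.imwrite("pics/side11.png",cv2.resize(get_image("side")[160:360,150:400,::-1],None,fx=3,fy=3))
cv2.imwrite("pics/scene11.png",cv2.resize(get_image("scene")[150:350,220:470,::-1],None,fx=3,fy=3))
E
```

```text
time_s: 17.1
tcp_pos: [0.567, 0.2197, 0.0527]
ee_rot: [-0.001, 1.0, -0.028, 0.001]
contact_force: [1.4, 7.5, -4.2]
gripper_width: 0.004
time_s: 17.6
tcp_pos: [0.5664, 0.2097, 0.0527]
ee_rot: [-0.001, 1.0, -0.028, 0.001]
contact_force: [2.4, 6.8, -3.3]
gripper_width: 0.004
[0.5664 0.2097 0.0527] [-183.6    0.1]
```

View pics/side11.png

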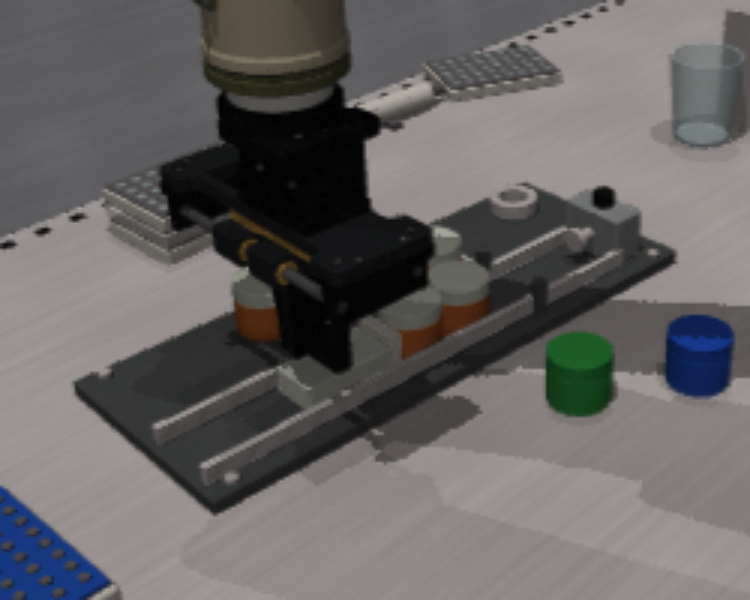

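View pics/scene11.png

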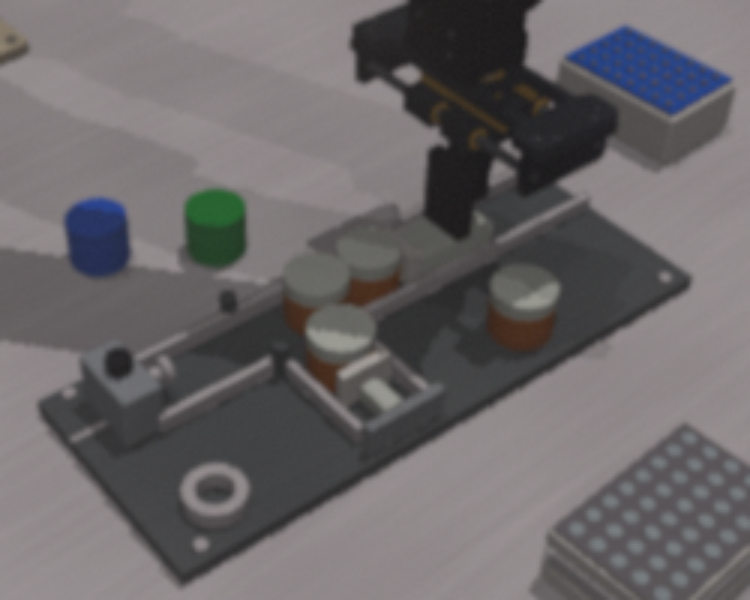

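```bash
python3 -m crank '[[[0,0,0,0,2,0,-1],[0,0,0,0,4,0,-1],[0,0,0,0,6,0,-1],[0,0,0,0,8,0,-1],[0,0,0,0,10,0,-1]]]';python3 -m crank '[[[0,0,0,0,2,0,-1],[0,0,0,0,4,0,-1],[0,0,0,0,6,0,-1],[0,0,0,0,8,0,-1],[0,0,0,0,10,0,-1]]]';python3 -m crank '[[[0,0,0,0,2,0,-1],[0,0,0,0,4,0,-1],[0,0,0,0,6,0,-1],[0,0,0,0,8,0,-1],[0,0,0,0,10,0,-1]]]'
```

```text
time_s: 18.2
tcp_pos: [0.5658, 0.1998, 0.0526]
ee_rot: [-0.001, 1.0, -0.028, 0.0]
contact_force: [2.8, 7.9, -4.5]
gripper_width: 0.003
time_s: 18.7
tcp_pos: [0.5652, 0.1898, 0.0526]
ee_rot: [-0.001, 1.0, -0.028, 0.0]
contact_force: [2.2, 6.9, -3.8]
gripper_width: 0.005
time_s: 19.2
tcp_pos: [0.5647, 0.1799, 0.0527]
ee_rot: [-0.001, 1.0, -0.028, 0.0]
contact_force: [1.4, 6.9, -3.5]
gripper_width: 0.009
```

```bash
python3 -m crank '[[[0,0,0,0,2,0,-1],[0,0,0,0,4,0,-1],[0,0,0,0,6,0,-1],[0,0,0,0,8,0,-1],[0,0,0,0,10,0,-1]]]'
python3 - <<'E'
from h import *
s=read_state();print(s["tcp_pos"],fd(s["tcp_pos"]))
cv2.imwrite("pics/scene12.png",cv2.resize(get_image("scene")[150:350,220:470,::-1],None,fx=3,fy=3))
E
```

```text
time_s: 19.7
tcp_pos: [0.5641, 0.1699, 0.0526]
ee_rot: [-0.001, 1.0, -0.028, 0.0]
contact_force: [2.9, 7.6, -3.9]
gripper_width: 0.009
[0.5641 0.1699 0.0526] [-143.6    0. ]
```

View pics/scene12.png

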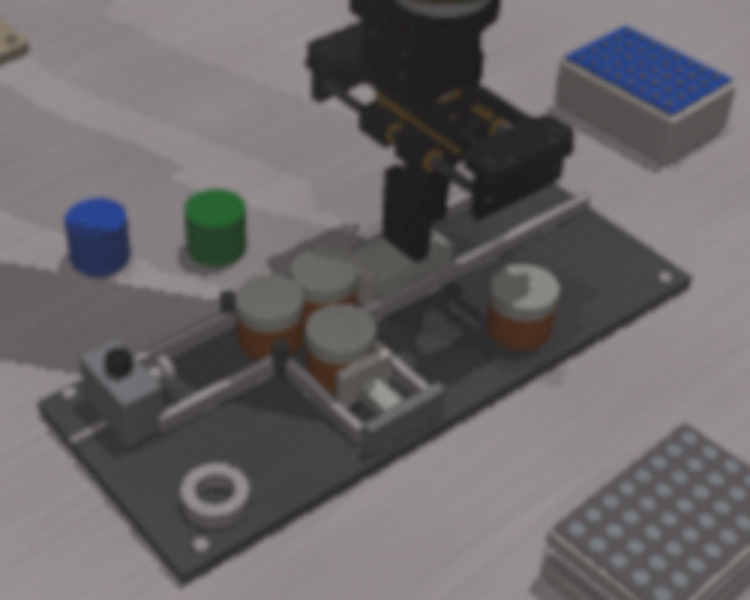

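```bash
python3 -m crank '[[[0,0,0,0,2,0,-1],[0,0,0,0,4,0,-1],[0,0,0,0,6,0,-1],[0,0,0,0,8,0,-1],[0,0,0,0,10,0,-1]]]';python3 -m crank '[[[0,0,0,0,2,0,-1],[0,0,0,0,4,0,-1],[0,0,0,0,6,0,-1],[0,0,0,0,8,0,-1],[0,0,0,0,10,0,-1]]]'
```

```text
time_s: 20.25
tcp_pos: [0.5635, 0.1599, 0.0526]
ee_rot: [-0.001, 1.0, -0.028, 0.0]
contact_force: [2.2, 7.6, -3.3]
gripper_width: 0.01
time_s: 20.75
tcp_pos: [0.5629, 0.1499, 0.0526]
ee_rot: [-0.001, 1.0, -0.028, 0.0]
contact_force: [1.5, 6.7, -3.5]
gripper_width: 0.007
```

```bash
python3 -m crank '[[[0,0,0,0,2,0,-1],[0,0,0,0,4,0,-1],[0,0,0,0,6,0,-1],[0,0,0,0,8,0,-1],[0,0,0,0,10,0,-1]]]'
python3 - <<'E'
from h import *
s=read_state();print(s["tcp_pos"],fd(s["tcp_pos"]))
cv2.imwrite("pics/scene13.png",cv2.resize(get_image("scene")[200:320,220:360,::-1],None,fx=5,fy=5))
cv2.imwrite("pics/side13.png",cv2.resize(get_image("side")[160:310,240:400,::-1],None,fx=4,fy=4))
E
```

```text
time_s: 21.25
tcp_pos: [0.5623, 0.14, 0.0526]
ee_rot: [-0.001, 1.0, -0.028, 0.0]
contact_force: [1.7, 7.1, -2.8]
gripper_width: 0.003
[0.5623 0.14   0.0526] [-113.7   -0. ]
```

View pics/scene13.png

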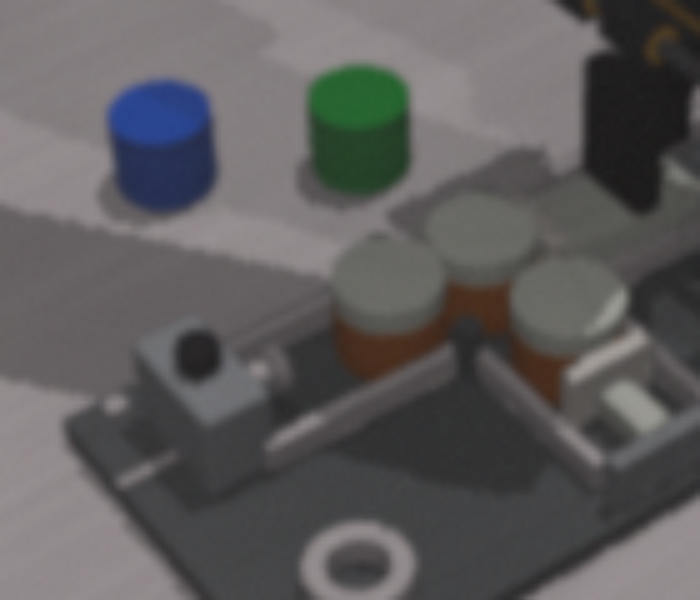

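View pics/side13.png

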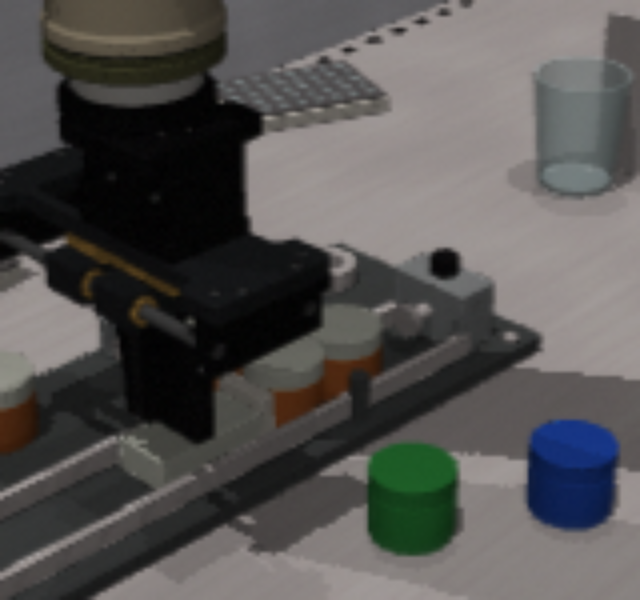

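```bash
python3 -m crank '[[[0,0,0,0,2,0,-1],[0,0,0,0,4,0,-1],[0,0,0,0,6,0,-1],[0,0,0,0,8,0,-1],[0,0,0,0,10,0,-1]]]';python3 -m crank '[[[0,0,0,0,1,0,-1],[0,0,0,0,2,0,-1],[0,0,0,0,3,0,-1],[0,0,0,0,4,0,-1],[0,0,0,0,5,0,-1]]]';  python3 - <<'E'
from h import *
s=read_state();print(s["tcp_pos"],fd(s["tcp_pos"]))
cv2.imwrite("pics/scene14.png",cv2.resize(get_image("scene")[240:310,230:330,::-1],None,fx=8,fy=8))
E
```

```text
time_s: 21.85
tcp_pos: [0.5617, 0.13, 0.0526]
ee_rot: [-0.001, 1.0, -0.028, 0.0]
contact_force: [1.2, 7.7, -3.8]
gripper_width: 0.005
time_s: 22.35
tcp_pos: [0.5614, 0.125, 0.0526]
ee_rot: [-0.001, 1.0, -0.028, 0.0]
contact_force: [1.3, 6.8, -3.4]
gripper_width: 0.004
[0.5614 0.125  0.0526] [-98.7  -0. ]
```

View pics/scene14.png

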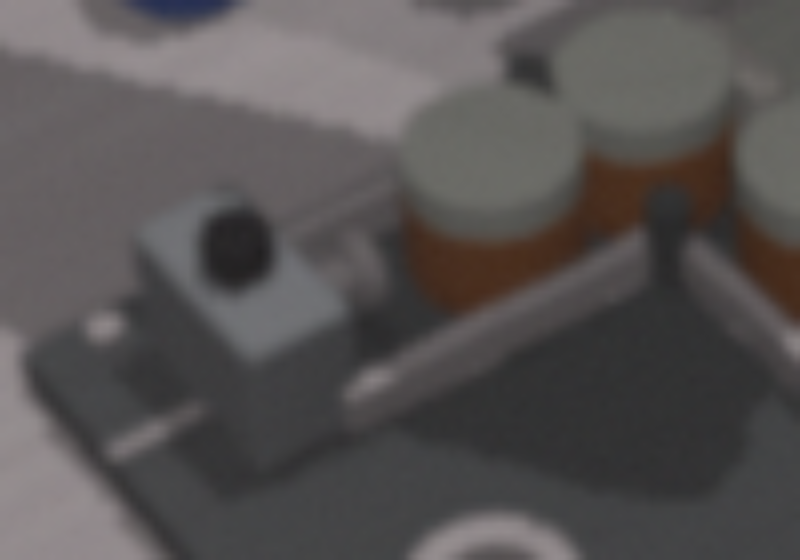

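```bash
python3 -m crank '[[[0,0,0,0,1,0,-1],[0,0,0,0,2,0,-1],[0,0,0,0,3,0,-1],[0,0,0,0,4,0,-1],[0,0,0,0,5,0,-1]]]'; python3 -m crank '[[[0,0,0,0,0.6,0,-1],[0,0,0,0,1.2,0,-1],[0,0,0,0,1.8,0,-1],[0,0,0,0,2.4,0,-1],[0,0,0,0,3,0,-1]]]'
python3 - <<'E'
from h import *
cv2.imwrite("pics/scene15.png",cv2.resize(get_image("scene")[240:310,230:330,::-1],None,fx=8,fy=8))
E
```

```text
time_s: 22.9
tcp_pos: [0.5611, 0.12, 0.0526]
ee_rot: [-0.001, 1.0, -0.028, 0.0]
contact_force: [0.7, 7.4, -3.3]
gripper_width: 0.006
time_s: 23.4
tcp_pos: [0.5609, 0.117, 0.0526]
ee_rot: [-0.001, 1.0, -0.028, 0.0]
contact_force: [1.6, 6.7, -2.1]
gripper_width: 0.007
```

View pics/scene15.png

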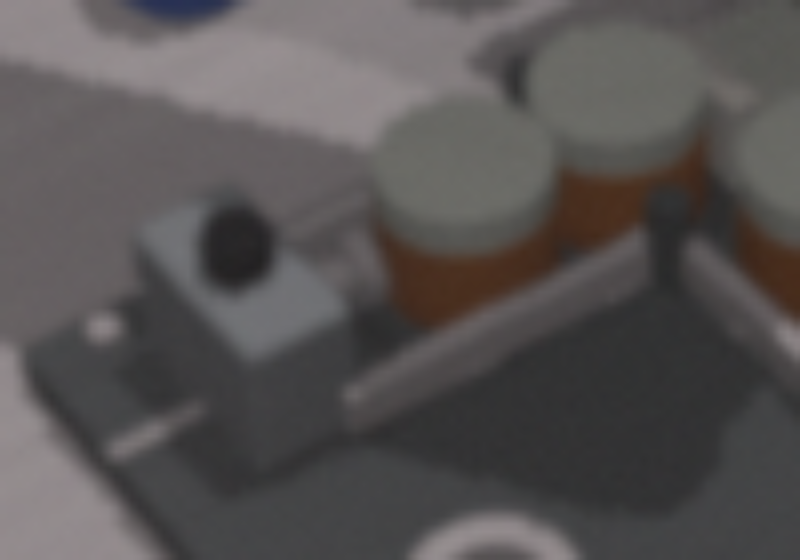

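```bash
for i in 1; do python3 -m crank '[[[0,0,0,0,0.5,0,-1],[0,0,0,0,1,0,-1],[0,0,0,0,1.5,0,-1],[0,0,0,0,2,0,-1],[0,0,0,0,2,0,-1]]]'; done; python3 -m crank '[[[0,0,0,0,0.5,0,-1],[0,0,0,0,1,0,-1],[0,0,0,0,1.5,0,-1],[0,0,0,0,2,0,-1],[0,0,0,0,2,0,-1]]]'
```

```text
time_s: 23.95
tcp_pos: [0.5608, 0.1149, 0.0526]
ee_rot: [-0.001, 1.0, -0.028, 0.0]
contact_force: [1.4, 6.9, -2.7]
gripper_width: 0.003
time_s: 24.45
tcp_pos: [0.5607, 0.1129, 0.0526]
ee_rot: [-0.001, 1.0, -0.028, 0.0]
contact_force: [0.3, 6.8, -1.7]
gripper_width: 0.006
```

```bash
python3 -m crank '[[[0,0,0,0,0.5,0,-1],[0,0,0,0,1,0,-1],[0,0,0,0,1.5,0,-1],[0,0,0,0,2,0,-1],[0,0,0,0,2,0,-1]]]'
```

```text
time_s: 24.95
tcp_pos: [0.5606, 0.1111, 0.0526]
ee_rot: [-0.001, 1.0, -0.028, 0.0]
contact_force: [1.1, 7.1, -3.3]
gripper_width: 0.003
```

```bash
python3 -m crank '[[[0,0,0,0,0.5,0,-1],[0,0,0,0,1,0,-1],[0,0,0,0,1.5,0,-1],[0,0,0,0,2,0,-1],[0,0,0,0,2.5,0,-1]]]'
python3 - <<'E'
from h import *
cv2.imwrite("pics/scene16.png",cv2.resize(get_image("scene")[240:310,230:330,::-1],None,fx=8,fy=8))
cv2.imwrite("pics/side16.png",cv2.resize(get_image("side")[210:280,300:380,::-1],None,fx=8,fy=8))
E
```

```text
time_s: 25.45
tcp_pos: [0.5605, 0.1093, 0.0526]
ee_rot: [-0.002, 1.0, -0.028, 0.0]
contact_force: [1.9, 9.1, -3.9]
gripper_width: 0.005
```

View pics/scene16.png

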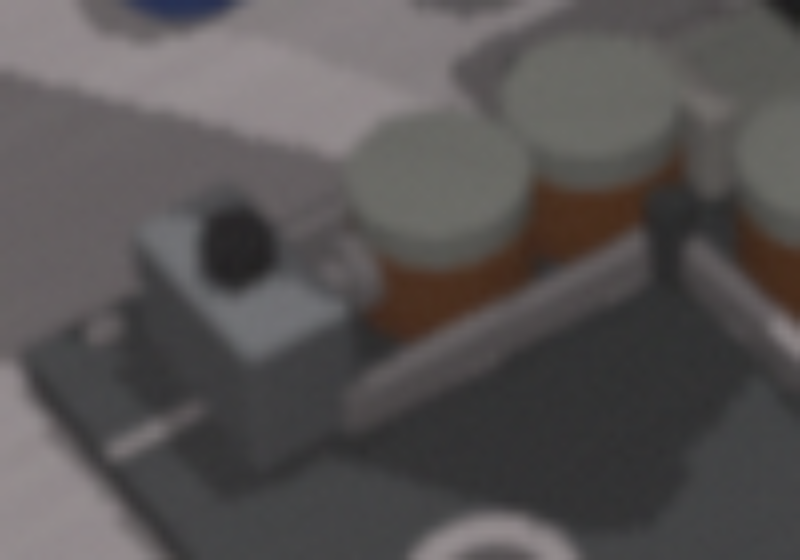

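View pics/side16.png

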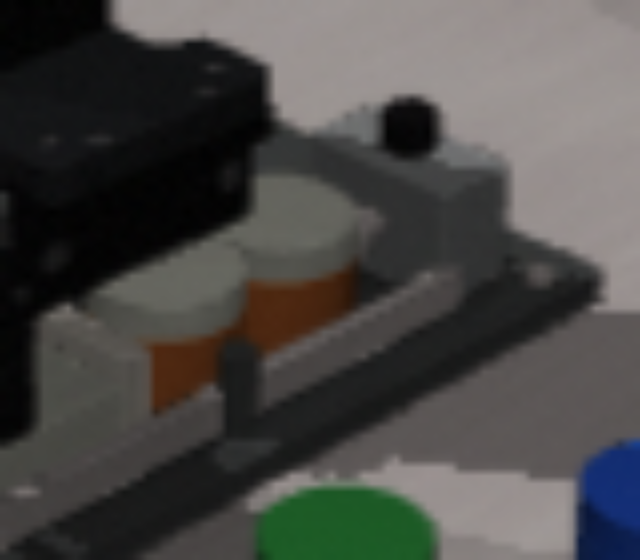

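```bash
python3 -m crank '[[[0,0,0,0,0.5,0,-1],[0,0,0,0,1,0,-1],[0,0,0,0,1.5,0,-1],[0,0,0,0,2,0,-1],[0,0,0,0,2.5,0,-1]]]';python3 -m crank '[[[0,0,0,0,0.4,0,-1],[0,0,0,0,0.8,0,-1],[0,0,0,0,1.2,0,-1],[0,0,0,0,1.6,0,-1],[0,0,0,0,1.6,0,-1]]]'
python3 - <<'E'
from h import *
cv2.imwrite("pics/scene17.png",cv2.resize(get_image("scene")[240:310,230:330,::-1],None,fx=8,fy=8))
E
```

```text
time_s: 26.05
tcp_pos: [0.5603, 0.107, 0.0526]
ee_rot: [-0.002, 1.0, -0.028, 0.0]
contact_force: [1.0, 10.0, -4.2]
gripper_width: 0.004
time_s: 26.55
tcp_pos: [0.5602, 0.1054, 0.0526]
ee_rot: [-0.002, 1.0, -0.028, 0.0]
contact_force: [1.0, 10.2, -4.0]
gripper_width: 0.005
```

View pics/scene17.png

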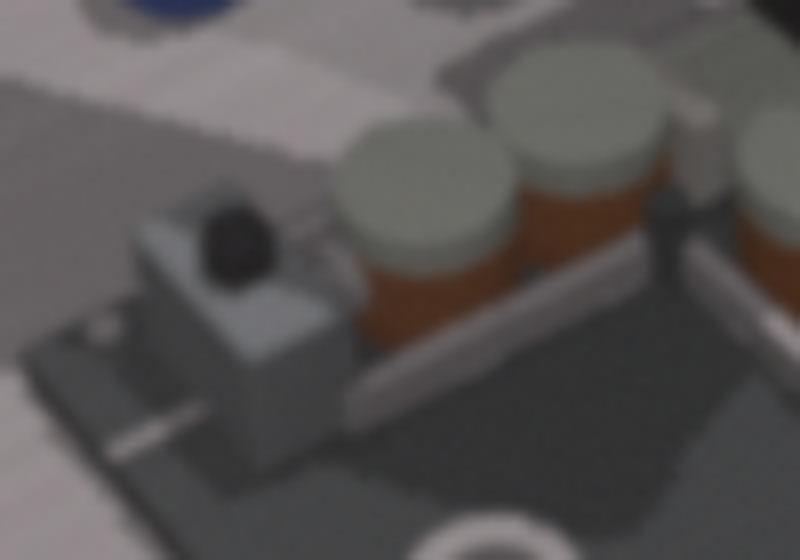

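```bash
python3 -m crank '[[[0,0,0,0,0.4,0,-1],[0,0,0,0,0.8,0,-1],[0,0,0,0,1.2,0,-1],[0,0,0,0,1.2,0,-1],[0,0,0,0,1.2,0,-1]]]'; python3 -m crank '[[[0,0,0,0,-2,0,-1],[0,0,0,0,-6,0,-1],[0,0,0,0,-12,0,-1],[0,0,0,0,-16,0,-1],[0,0,0,0,-16,-10,-1]]]'; python3 -m crank '[[[0,0,0,0,0,-20,-1],[0,0,0,0,0,-45,-1],[0,0,0,0,-10,-80,-1],[0,0,0,0,-20,-110,-1],[0,0,0,0,-20,-120,-1]]]'
python3 - <<'E'
from h import *
s=read_state();print(s["tcp_pos"],fd(s["tcp_pos"]))
cv2.imwrite("pics/scene18.png",cv2.resize(get_image("scene")[220:320,230:370,::-1],None,fx=5,fy=5))
cv2.imwrite("pics/scene18b.png",cv2.resize(get_image("scene")[240:310,230:330,::-1],None,fx=8,fy=8))
cv2.imwrite("pics/side18.png",cv2.resize(get_image("side")[180:330,150:400,::-1],None,fx=3,fy=3))
cv2.imwrite("pics/w18.png",get_image("wrist")[:,:,::-1])
E
```

```text
time_s: 27.1
tcp_pos: [0.5602, 0.1043, 0.0526]
ee_rot: [-0.002, 1.0, -0.027, 0.0]
contact_force: [1.5, 10.1, -3.2]
gripper_width: 0.007
time_s: 27.6
tcp_pos: [0.5601, 0.1175, 0.0618]
ee_rot: [0.0, 1.0, -0.028, -0.001]
contact_force: [0.5, -0.3, 0.1]
gripper_width: 0.005
time_s: 28.1
tcp_pos: [0.5636, 0.1388, 0.187]
ee_rot: [-0.001, 1.0, -0.028, 0.003]
contact_force: [0.7, -0.1, 0.1]
gripper_width: 0.002
[0.5636 0.1388 0.187 ] [-112.6    1.3]
```

View pics/scene18.png

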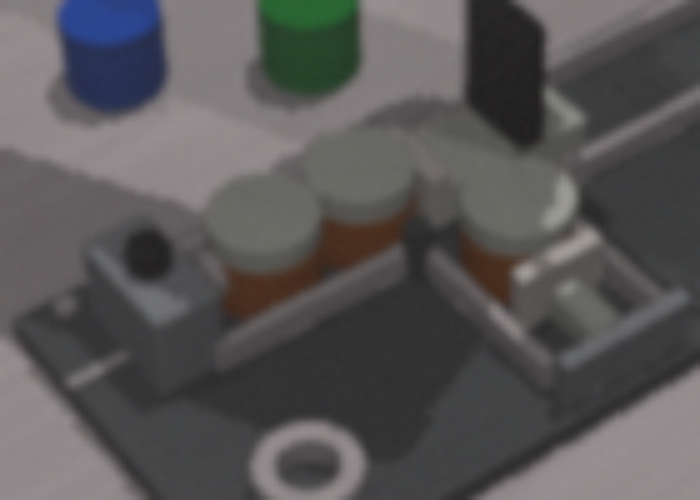

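View pics/side18.png

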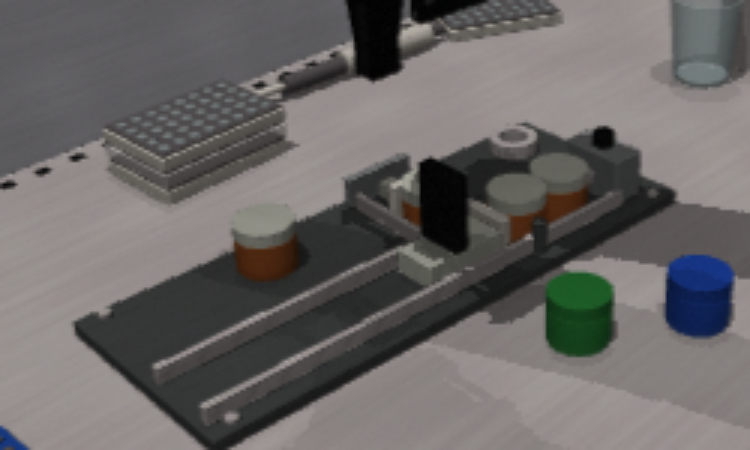

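View pics/w18.png

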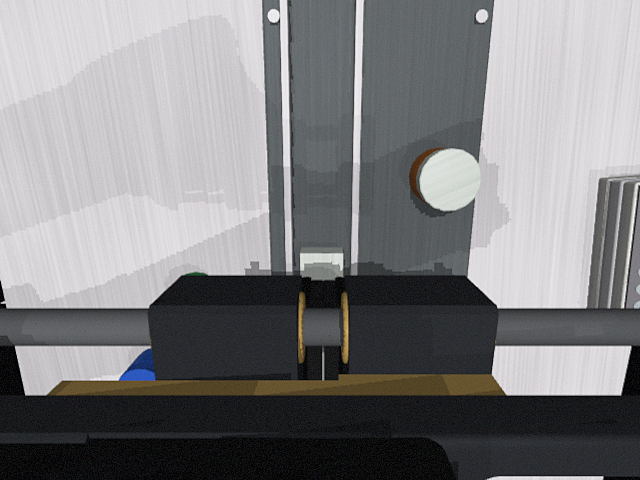

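View pics/scene18b.png

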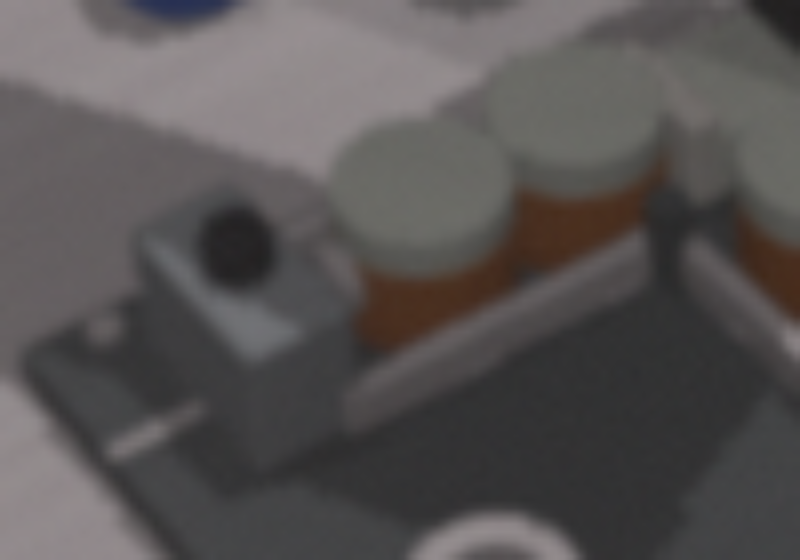

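```bash
python3 -m crank '[[[0,0,0,0,35,-10,-1],[0,0,0,0,75,-25,-1],[0,0,0,0,115,-35,-1],[0,0,0,0,150,-40,-1],[0,0,0,0,185,-40,-1]]]'; python3 -m crank '[[[0,0,0,0,10,0,-1],[0,0,0,0,10,0,-1],[0,0,0,0,10,0,-1],[0,0,0,0,10,0,-1],[0,0,0,0,10,0,-1]]]'
python3 - <<'E'
from h import *
s=read_state();print(s["tcp_pos"])
im=get_image("wrist")[:,:,::-1];cv2.imwrite("pics/w19.png",im)
cv2.imwrite("pics/w19c.png",cv2.resize(im[60:290,180:440],None,fx=2.6,fy=2.6))
E
```

```text
time_s: 28.8
tcp_pos: [0.5509, -0.05, 0.2218]
ee_rot: [0.0, 1.0, -0.029, -0.001]
contact_force: [-0.5, -0.4, 0.3]
gripper_width: 0.006
time_s: 29.3
tcp_pos: [0.5511, -0.0562, 0.2223]
ee_rot: [-0.0, 1.0, -0.028, -0.0]
contact_force: [-0.9, 0.3, -0.6]
gripper_width: 0.002
[ 0.5511 -0.0562  0.2223]
```

View pics/w19c.png

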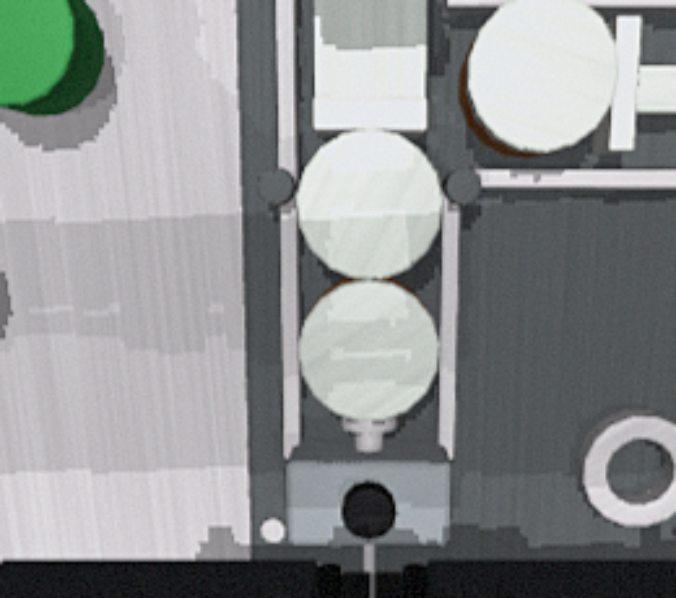

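Run:
```python
from h import *
s=read_state()
f=lambda u,v,z:fd(ray("wrist",180+u/2.6,60+v/2.6,z,s))
print("lead",f(369,350,.052),"second",f(370,203,.052),"block",f(542,77,.052),"posts",f(276,187,.038),f(462,187,.038),"plunger face",f(370,417,.042),"shoe",f(614,80,.04))
sign_off()
```

```text
lead [60.1 -0.2] second [14.2  0. ] block [-22.8  52.1] posts [  9.2 -30.5] [ 9.  29.8] plunger face [84.1  0.1] shoe [-23.4  76.6]
the job is handed in; nothing more can be done
```

The jammed pot is back in the side pocket, the row is up the lane and pressing the plunger, and I have handed the job in at about 29 s. `sign_off()` gave no verdict.

**Jammed pot:** I nudged it with the shut fingertips. At first it bound, and the wrist force read 7 N sideways and 6 N upwards. I eased off, lowered the fingers and drew the pot a little towards -x. It then slid at about 5 N. The last overhead picture puts its axis at about x = -23, y = 52 mm, against the 47.5 mm needed.

**Row and plunger:** I pushed the pusher by its handle at 7–8 N on the wrist, with a peak of about 10 N against the plunger. The last overhead picture puts:
- the lead pot at x ≈ 60, y ≈ 0 mm;
- the second pot at x ≈ 14, y ≈ 0 mm.

**Plunger depth:** about 6 mm, give or take 1 mm. This is worked out from where the force rose and how far I pushed after that, as nothing measures it directly. Pictures after I let go show the pots holding it pressed in.

**Not settled or in disagreement:**
- An earlier wrist picture put the jammed pot at y ≈ 58 mm, and a scene picture put it at 56 mm. Those views also read the lead pot, nominally at y = 0, at 3.5–5 mm. Allowing for that, they give about 51–55 mm, still clear of the lane.
- The overhead picture reads the posts at x ≈ 9 mm where they should be at 6, so its x values may be about 3 mm too high.
- When the pot bound, I could not rule out that it tilted slightly. Later pictures show it standing level.

The fingers are clear of everything. The spare pot and the collar look to be where they were; I did not measure the dish, beaker or tip box again.

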